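Twist the dust cup up into the suction head of a film feeder

TASK

Put the emptied dust cup back on the film feeder's suction head: pick it up by its lever handle, bring it up into the head from below with the handle under the pointer, then swing the handle counter-clockwise (seen from above) so that the lugs ride up, until they come firmly home against the stop, and let go so that the cup stays locked there. Firm is enough: do not force the cup in the head, neither upwards nor against its stop, and leave the other things on the bench where they are.

Things in the scene. Friction and masses are not known exactly. Their poses are not given: they have to be found in the camera images.
- cup_grip (a point): Middle of the dust cup's black lever handle, the place to grip it: a level bar 14 mm wide, 20 mm tall, 75 mm long; this point is 112 mm from the cup's axis and 38 mm above its underside. Axes are the cup's: z up, handle to -x. Cup and handle weigh 180 to 280 g and balance about 25 mm from the cup's axis, so the cup hangs as a side load and may droop in the grip.
- cup_rim (a point): Centre of the cup's open top rim, on its axis, 72 mm above its underside; axes as cup_grip. Neck 58 mm in diameter, top edge bevelled. Three steel lugs on it, 12 mm wide, 6 mm tall, undersides 14 mm below the rim, out to a radius of 37 mm: one over the handle (-x), the others 120 degrees round.
- cup: The dust cup to be mounted: aluminium, 64 mm in diameter and 72 mm tall, with lever handle and lugs; starts standing on the bench. Origin at the centre of its underside; z up, handle to -x. (The other cup has neither handle nor lugs.)
- head: The fixed suction head; origin on the bench below its axis, z up. Drum 94 mm in diameter, 150 to 192 mm above the bench, hung from two 249 mm posts on its far side, open below and to the robot's side; base plate 12 mm. The cup may press on it with at most 100 N, contacts summed: hanging home takes 35 N, each 1 N pushed at the grip against the stop about 5 N more; keep that push under 10 N.
- head_mouth (a point): Centre of the head's downward mouth, at its lower edge, 150 mm above the bench. The cup enters from below when its axes are parallel to this point's (handle along its -x, where a dark pointer stands out 20 mm at the drum's top), with about 2 mm play round the neck and beside each lug. The neck must go up about 18 mm until the rim meets the seal, before it can be turned.
- head_seal (a point): Centre of the sprung rubber seal's lower face, 168 mm above the bench while free: 4 N to start it, then 3.5 N per mm, 7 mm of travel. With the rim touching it the lugs are 2 mm above the start of their ramps. Turning counter-clockwise (from above) lifts the cup 3 mm more in the first 34 degrees; from there the ramps are level and friction holds the cup where it is left.
- lock: The locking unit in the head (frame as head; dark cap on the drum's top). It holds a stop ring that is set differently each time and is not told: turning counter-clockwise, the lugs meet a light sprung pin after 36 to 69 degrees and the hard stop 4 degrees later. Until there turning takes under 0.6 N m about the head's axis, then it rises steeply: about 1 N m is firmly home.
- plain_cup: Bystander: plain aluminium cup, 64 mm in diameter, 62 mm tall; origin under its centre.
- thumbscrew: Bystander: steel thumbscrew standing on its head, 22 mm across, 47 mm tall; origin under its centre.
- collar: Bystander: flat steel collar, 44 mm across, 14 mm tall; origin under its centre.
- guide: Bystander: clear guide strip 200 mm long (its x), 22 mm wide, with two knurled knobs, 54 mm tall; origin under its centre.
- roller: Bystander: rubber roller lying down, 48 mm thick, 200 mm long over its axle (its y); origin under its centre.
- wrench: Bystander: steel wrench 160 mm long, lying along its x.
Not all that is in view belongs to the job. Of the things that look like the cup, take the one that is farthest from the robot's base at the start.

How it is judged:
On the way, in this order (a step that is already met when the one before it is completed fails the run):
1. the cup's neck is up in the head's mouth, not yet turned home (z of cup_rim in the frame of head_mouth above 0.012 m and horizontal distance between cup_rim and head_mouth below 0.006 m), for 0.1 s.
2. the cup's lugs are turned firmly up against the stop (over 15 N on the lock) (contact force between cup and lock above 15 N and angle between the x axis of cup and the x axis of head, either way round above 0.55 rad), for 0.05 s.
At the end, for the whole second after the job is handed in: The cup hangs released in the head by its lugs, home at the stop (lugs still pressing the lock's sprung pin, over 0.7 N, that is within 4 degrees of the hard stop), rim more than 17 mm above the mouth and within 5 mm of its axis, tilted less than 4 degrees (contact force between cup and lock above 0.7 N and z of cup_rim in the frame of head_mouth above 0.017 m and horizontal distance between cup_rim and head_mouth below 0.005 m and angle between cup_rim's own z axis and vertical below 0.07 rad); the robot touches nothing.
It fails at once if the cup is forced in the head (more than 100 N between them) (contact force between cup and head above 100 N).
It fails at once if another thing on the bench is moved by more than 30 mm (distance of any of plain_cup, thumbscrew, collar, guide, roller, wrench from where it was at the start of the episode above 0.03 m).
It also fails if it takes over 69 s, if anything falls off the work surface, if the arm or the gripper's body presses on something with over 40 N, if the wrist force passes 120 N, or if a joint passes its speed limit or range.

ROBOT

A 6-joint arm with a two-finger parallel gripper is mounted at the origin on the work surface. World frame = base frame: x ahead of the robot, y to its left, z up, the work surface at z = 0. Lengths are in m, angles in rad, forces in N, time in s.
With the tool pointing down it reaches from about 0.25 to 0.775 m from the base axis. Payload 4 kg.
Tool frame: the origin (TCP) lies midway between the tips of the shut fingers; the grasp point (between the pads) lies 19 mm behind it (robot.tcp_to_grasp is the distance from the TCP to the grasp point, in m); x points along the fingers, y is the direction in which the jaws open and shut, and the axes are right-handed (so a half turn about x gives the same grasp; the last joint's range is limited). The gripper opens to 94 mm and grips with 3 to 60 N. Pads are 16 mm wide; open, the fingers measure 119 mm over their backs; the gripper's body (75 mm by 177 mm) begins 78 mm behind the grasp point.
Start: joints at [-1.308, 0.087, 1.371, -0, 1.684, -0.103], TCP at [0.197, -0.514, 0.206] pointing down, gripper open.
Joint ranges: [-3.1, 3.1], [-0.76, 2.03], [0.27, 2.55], [-1.08, 4.22], [0.17, 2.65], [-2.57, 2.57]. Speed limits (rad/s): [2.79, 2.79, 3.14, 3.14, 3.14, 3.14].

INTERFACE

Orientations are given as [roll, pitch, yaw] about the fixed x, y, z axes, in that order (R = Rz(yaw) Ry(pitch) Rx(roll)).
In Python, from bench import robot gives the robot as it stands.
- The arm moves only by the tool send_rows, never from a script. Its argument "increments" is a list of rows, each a list of 5 numbers: the opening, from -1 (shut) to 1 (fully open), so that 0 is half open, then the shift along the tool's x, y, z in m, then the turn about the tool's x in rad. In form: [[hand, tx, ty, tz, roll], ...]. A call has 1 to 5 rows; each row is the pose to reach, as a shift and turn from the pose commanded when the call began, along the tool's axes at that moment; what a row does not reach only later rows make up. A row lasts 1/12 s, in which the tool goes at most 41.7 mm and 7.16 degrees, less where a joint would pass 70% of its speed; a pose out of reach is approached as far as the arm can. A call with a gripper value outside its range is refused whole. The fingers move at their own pace and stop on an object; the grip force is fixed at half the most. Time passes only in rows, so rows that repeat a pose let the fingers close. It gives the time, the measured TCP pose, the force and the opening at its end, in the units of the state.
- robot.get_obs(): the state, without advancing time (a new reading comes with each control period).
- robot.snapshot(name): name is "scene" or "top" or "wrist"; returns a dict with "image" (480x640x3 uint8, red, green, blue), "intrinsics" (3x3 intrinsics, pixels), "world_from_camera" (4x4, takes a point from camera to world coordinates). Camera axes: x right, y down, z forward; pixel columns grow to the right and rows downward; lengths in m; the calibration is good to about 2 mm. The wrist camera is an equidistant fisheye: a pixel r from the principal point sees the ray r / f radians off the axis. A picture is of the moment at which its call begins. There is no depth.
- robot.close_job(): hands the job in, once; it reports no verdict.
The state is a dict: "time": time; "joint_positions": joint angles; "qvel": joint speeds; "joint_torque": joint torques, N m; "tool_pos": TCP position; "ee_rot": TCP orientation; "wrist_force": force on the tool from outside, world axes, zero at the start; "wrist_torque": the same for the moment, N m; "width": finger opening in m.
Only numpy, scipy, OpenCV 4.12 (cv2) and the standard library are available. Lean on these libraries where they do the work, as an engineer would, in place of code of your own. Each camera call takes 0.05 s, during which the arm holds its last target.

## Working session

There is one attempt and no reset: what is moved stays moved. The work goes in short steps, Python scripts to look and compute and a tool call to move; the robot and the scene stay as the last step left them, time stands still between calls to the robot, and variables do not carry over. Pictures are saved under pics/ and viewed, and the job is handed in when it is done.

Besides the shell and the picture viewer there is one more tool, called after "Request:" as a command line: name --pt "numbers of a row" for each row, then --argument value for the rest. send_rows: Moves the arm, as the interface text tells. Its arguments: {"type":"object","properties":{"increments":{"type":"array"}},"required":["increments"]}

```bash
ls; mkdir -p pics; python3 - <<'E'
from bench import robot
import cv2,numpy as np,pickle
print(robot.get_obs())
d={}
for n in ["scene","top","wrist"]:
    s=robot.snapshot(n); d[n]=s
    cv2.imwrite(f"pics/{n}0.png",s["image"][:,:,::-1]); print(n,s["intrinsics"],s["world_from_camera"].round(4))
pickle.dump(d,open("s0.pkl","wb"))
E
```

```text
pics
{'time': 0.0, 'joint_positions': array([-1.30808560e+00,  8.79433745e-02,  1.37224328e+00, -5.51590396e-06,
        1.68361668e+00, -1.03083328e-01]), 'qvel': array([ 8.95608331e-04,  1.16377364e-03, -7.30226787e-05, -1.45634436e-03,
       -1.70271695e-03,  6.58758144e-04]), 'joint_torque': array([-4.66430320e-04, -3.40176809e+01, -3.02434373e+01,  7.19235744e-02,
        3.29166837e-02, -1.67183757e-04]), 'tool_pos': array([ 0.1965875 , -0.51307208,  0.20431612]), 'ee_rot': array([-1.67139979,  1.56858564,  1.83598631]), 'wrist_force': array([0.32894085, 0.02014746, 0.53029172]), 'wrist_torque': array([-0.01610245, -0.03573272,  0.03085452]), 'width': 0.09418142412621307}
scene [[487.98341305   0.         331.85738262]
 [  0.         487.98341305 241.15026008]
 [  0.           0.           1.        ]] [[-0.7624  0.4157 -0.4959  1.1101]
 [ 0.647   0.4749 -0.5965  0.7268]
 [-0.0124 -0.7756 -0.6311  0.8942]
 [ 0.      0.      0.      1.    ]]
top [[607.74508046   0.         320.8481683 ]
 [  0.         607.74508046 235.74333407]
 [  0.           0.           1.        ]] [[-0.0029 -0.9947  0.103   0.3626]
 [-1.      0.0026 -0.0022 -0.0126]
 [ 0.0019 -0.103  -0.9947  1.6726]
 [ 0.      0.      0.      1.    ]]
wrist [[371.64829954   0.         315.24079546]
 [  0.         371.64829954 244.82820582]
 [  0.           0.           1.        ]] [[ 0.3568 -0.8962 -0.2638  0.2727]
 [-0.9342 -0.343  -0.0983 -0.4839]
 [-0.0024  0.2815 -0.9596  0.3827]
 [ 0.      0.      0.      1.    ]]
```

View pics/scene0.png

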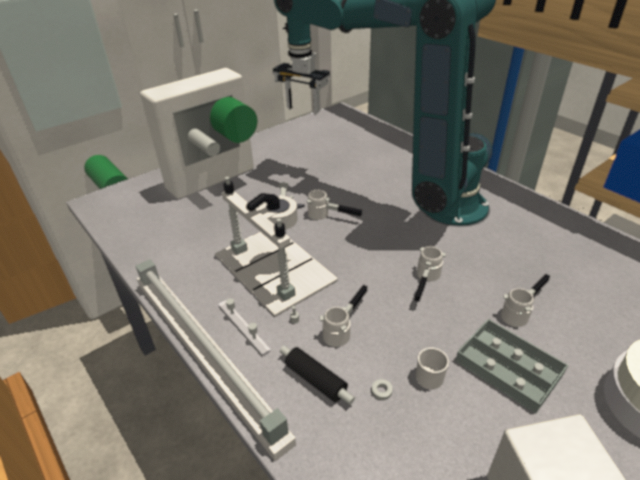

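View pics/top0.png

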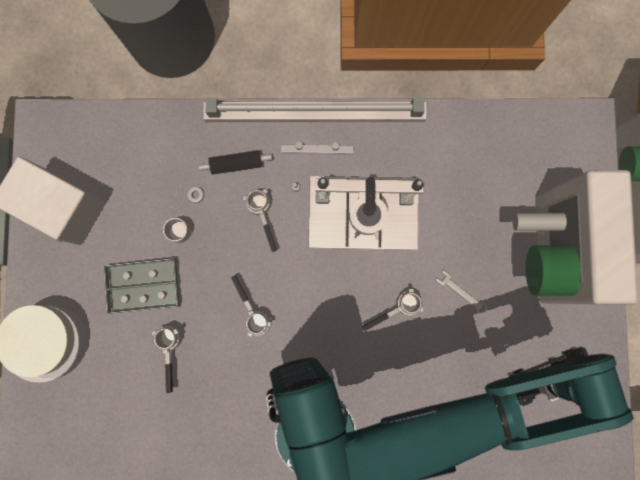

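View pics/wrist0.png

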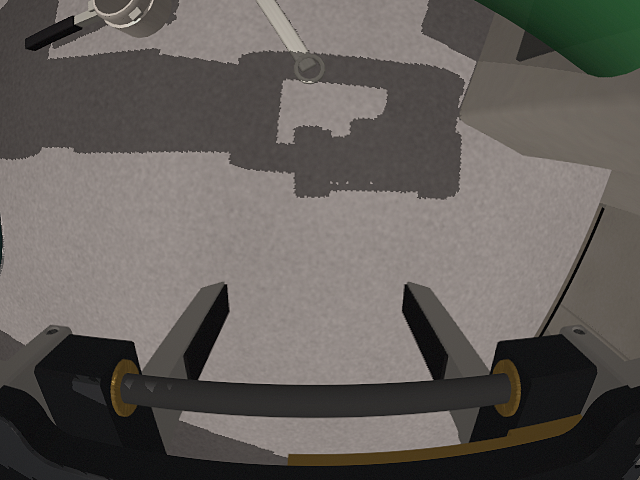

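```bash
cat > h.py <<'E'
import cv2,numpy as np,pickle
def ray(s,u,v,fish=False):
    K=s["intrinsics"];T=s["world_from_camera"]
    x=(u-K[0,2])/K[0,0];y=(v-K[1,2])/K[1,1]
    if fish:
        r=np.hypot(x,y); d=np.array([x/r*np.sin(r),y/r*np.sin(r),np.cos(r)]) if r>1e-9 else np.array([0,0,1.])
    else: d=np.array([x,y,1.])
    d=T[:3,:3]@d; return T[:3,3],d/np.linalg.norm(d)
def onz(s,u,v,z,fish=False):
    o,d=ray(s,u,v,fish); return (o+d*(z-o[2])/d[2])
def tri(rays):
    A=np.zeros((3,3));b=np.zeros(3)
    for o,d in rays:
        P=np.eye(3)-np.outer(d,d);A+=P;b+=P@o
    p=np.linalg.solve(A,b); return p,[np.linalg.norm(np.cross(p-o,d)) for o,d in rays]
def proj(s,p,fish=False):
    T=np.linalg.inv(s["world_from_camera"]);K=s["intrinsics"];c=T[:3,:3]@np.asarray(p)+T[:3,3]
    if fish:
        t=np.arctan2(np.hypot(c[0],c[1]),c[2]);r=np.hypot(c[0],c[1]);c=np.array([c[0]/r*t,c[1]/r*t,1])
    else: c=c/c[2]
    return K[0,0]*c[0]+K[0,2],K[1,1]*c[1]+K[1,2]
def crop(s,u0,v0,u1,v1,name,f=None):
    im=s["image"][v0:v1,u0:u1,::-1]; f=f or min(800/(u1-u0),600/(v1-v0)); f=int(f)
    cv2.imwrite(name,cv2.resize(im,None,fx=f,fy=f,interpolation=cv2.INTER_CUBIC)); print(name,"scale",f)
E
python3 - <<'E'
from h import *
d=pickle.load(open("s0.pkl","rb"));t=d["top"]
for n,(u,v) in dict(A=(258,201),B=(257,322),C=(166,340),D=(410,300),plain=(176,230)).items():
    p=onz(t,u,v,.072); print(n,p.round(3),np.hypot(*p[:2]).round(3))
crop(t,230,160,450,270,"pics/tc.png")
crop(d["scene"],210,160,380,360,"pics/sc.png")
E
```

```text
A [0.622 0.151 0.072] 0.64
B [0.302 0.151 0.072] 0.338
C [0.257 0.387 0.072] 0.465
D [ 0.358 -0.249  0.072] 0.437
plain [0.545 0.367 0.072] 0.657
pics/tc.png scale 3
pics/sc.png scale 3
```

View pics/tc.png

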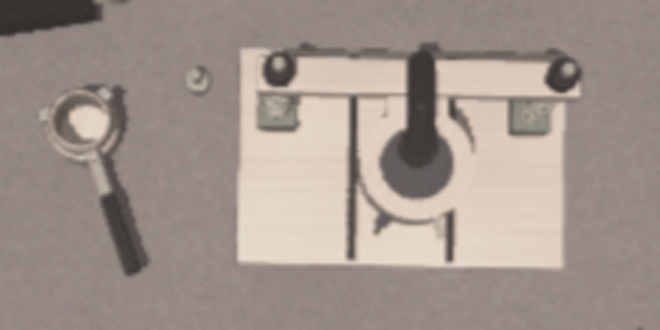

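View pics/sc.png

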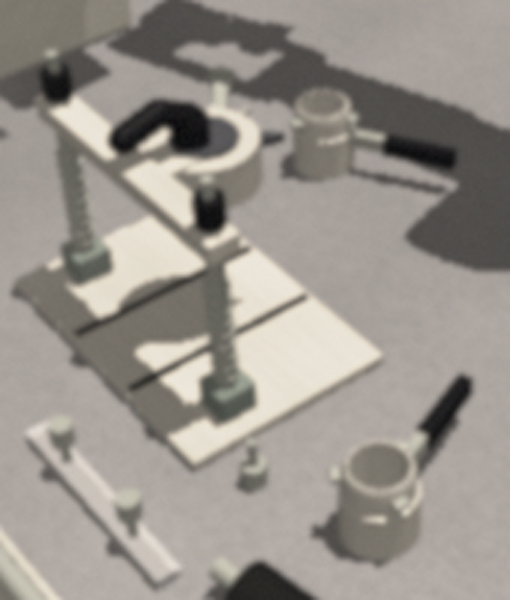

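```bash
python3 - <<'E'
from h import *
d=pickle.load(open("s0.pkl","rb"));t=d["top"]
g=t["image"].astype(int); 
m=((g.max(2)<75)).astype(np.uint8); m[:, :255]=0; m[:,285:]=0; m[:215]=0; m[260:]=0
n,l,st,c=cv2.connectedComponentsWithStats(m)
for i in range(1,n):
    if st[i,4]>30:
        pts=np.argwhere(l==i)[:,::-1].astype(np.float32); r=cv2.minAreaRect(pts); print(st[i],r)
        vx=cv2.fitLine(pts,cv2.DIST_L2,0,.01,.01).ravel(); print(vx)
        b=cv2.boxPoints(r)
        P=[onz(t,*c[i]+k*vx[:2],.048) for k in (-15,0,15)]; print(np.round(P,4)); dd=P[2]-P[0]; print("yaw of outward",np.degrees(np.arctan2(dd[1],dd[0])))
        for e in b: print(onz(t,*e,.048).round(4))
rim=onz(t,258.3,201.7,.072);print(rim)
print("drum",onz(t,*(np.array([415,165])/3+[230,160]),.192),"pt",onz(t,*(np.array([380,224])/3+[230,160]),.19))
for q,z in (((239,48),.012),((238,263),.012),((565,267),.012),((279,70),.249),((565,72),.249)):
    print(q,onz(t,*(np.array(q)/3+[230,160]),z).round(4))
E
```

```text
[265 225  12  26 118] ((270.25, 237.75), (26.246902465820312, 4.427187919616699), 71.56504821777344)
[  0.32484588   0.945767   270.22034    237.67796   ]
[[0.5643 0.1331 0.048 ]
 [0.5259 0.1198 0.048 ]
 [0.4876 0.1065 0.048 ]]
yaw of outward -160.8577350086596
[0.5575 0.1367 0.048 ]
[0.5613 0.1254 0.048 ]
[0.494  0.1027 0.048 ]
[0.4902 0.114  0.048 ]
[0.61982976 0.15009094 0.072     ]
drum [ 0.56679206 -0.13280577  0.192     ] pt [ 0.51846492 -0.10381136  0.19      ]
(239, 48) [0.7012 0.0142 0.012 ]
(238, 263) [0.5017 0.0153 0.012 ]
(565, 267) [ 0.4972 -0.2835  0.012 ]
(279, 70) [ 0.6351 -0.0213  0.249 ]
(565, 72) [ 0.633  -0.2478  0.249 ]
```

```bash
python3 - <<'E'
from h import *
from bench import robot
from scipy.spatial.transform import Rotation as R
d=pickle.load(open("s0.pkl","rb"));s=d["scene"]
for p in ((.518,-.104,.19),(.567,-.133,.192),(.5,-.133,.19)):
    u=np.array(proj(s,p)); print(u,(u-[210,160])*3)
o=robot.get_obs(); M=R.from_euler("xyz",o["ee_rot"]).as_matrix(); print(M.round(3), o["tool_pos"])
tgt=np.array([.45,-.02,.30]); print(M.T@(tgt-o["tool_pos"]))
# cam relative to tool
T=d["wrist"]["world_from_camera"]; print((M.T@(T[:3,3]-o["tool_pos"])).round(4)); print((M.T@T[:3,:3]).round(3))
E
```

```text
[301.2430861  203.75939481] [273.72925831 131.27818444]
[278.67728032 205.51625148] [206.03184096 136.54875444]
[299.92801047 196.30436524] [269.7840314  108.91309572]
[[-0.     0.358 -0.934]
 [ 0.002 -0.934 -0.358]
 [-1.    -0.002 -0.   ]] [ 0.1966304  -0.51321402  0.20459522]
[-0.09473282 -0.37009818 -0.41305124]
[-0.1781 -0.0004 -0.0816]
[[ 0.001 -0.282  0.96 ]
 [ 1.    -0.001 -0.001]
 [ 0.001  0.96   0.282]]
```

Request:
send_rows --pt "1 -0.0048 -0.021 -0.024 0" --pt "1 -0.0096 -0.042 -0.048 0" --pt "1 -0.0144 -0.063 -0.073 0" --pt "1 -0.0192 -0.084 -0.097 0" --pt "1 -0.024 -0.104 -0.121 0"

```text
time: 0.57
tool_pos: [0.2728, -0.3716, 0.2293]
ee_rot: [-1.614, 1.57, 1.893]
wrist_force: [0.5, -0.2, -0.4]
width: 0.0937
```

Request:
send_rows --pt "1 -0.0048 -0.021 -0.024 0" --pt "1 -0.0096 -0.042 -0.048 0" --pt "1 -0.0144 -0.063 -0.073 0" --pt "1 -0.0192 -0.084 -0.097 0" --pt "1 -0.024 -0.104 -0.121 0"

```text
time: 0.98
tool_pos: [0.3486, -0.2312, 0.2535]
ee_rot: [-1.322, 1.571, 2.185]
wrist_force: [-0.4, -0.9, 0.1]
width: 0.094
```

Request:
send_rows --pt "1 -0.0048 -0.021 -0.024 0" --pt "1 -0.0096 -0.042 -0.048 0" --pt "1 -0.0144 -0.063 -0.073 0" --pt "1 -0.0192 -0.084 -0.097 0" --pt "1 -0.024 -0.104 -0.121 0"

```text
time: 1.4
tool_pos: [0.4244, -0.0907, 0.2775]
ee_rot: [0.202, 1.571, -2.574]
wrist_force: [0.1, 0.5, -1.1]
width: 0.0939
```

Request:
send_rows --pt "1 -0.0048 -0.021 -0.024 0" --pt "1 -0.0096 -0.042 -0.048 0" --pt "1 -0.0144 -0.063 -0.073 0" --pt "1 -0.0192 -0.084 -0.097 0.0" --pt "1 -0.024 -0.104 -0.121 0.032"

```text
time: 1.82
tool_pos: [0.5002, 0.0497, 0.3014]
ee_rot: [-0.163, 1.57, -2.97]
wrist_force: [-0.2, 0.2, 0.4]
width: 0.0942
```

```bash
cat > shot.py <<'E'
import sys
from h import *
from bench import robot
tag=sys.argv[1]; o=robot.get_obs(); d={"obs":o}
for n in sys.argv[2:]:
    s=robot.snapshot(n); d[n]=s; cv2.imwrite(f"pics/{n}{tag}.png",s["image"][:,:,::-1])
pickle.dump(d,open(f"s{tag}.pkl","wb"))
print(o["time"],o["tool_pos"].round(4),o["wrist_force"].round(2),o["wrist_torque"].round(2),o["width"].round(4))
E
python3 shot.py 1 wrist
```

```text
Traceback (most recent call last):
  File "shot.py", line 8, in <module>
    print(o["time"],o["tool_pos"].round(4),o["wrist_force"].round(2),o["wrist_torque"].round(2),o["width"].round(4))
                                                                                                ^^^^^^^^^^^^^^^^
AttributeError: 'float' object has no attribute 'round'
```

View pics/wrist1.png

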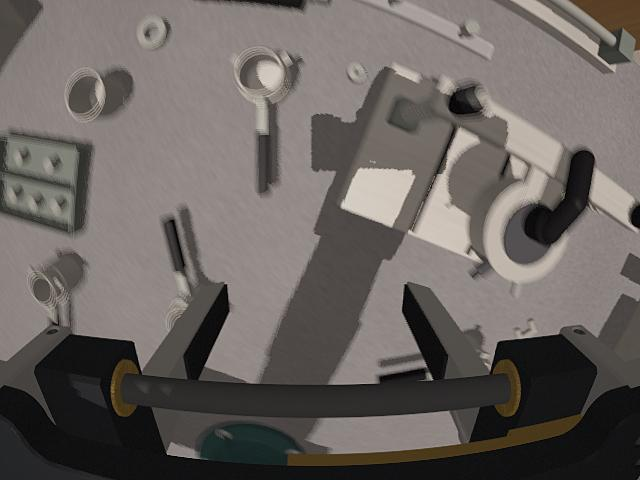

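```bash
sed -i 's/o\["width"\].round(4)/round(float(o["width"]),4)/' shot.py; python3 shot.py 1 wrist; python3 - <<'E'
from h import *
d=pickle.load(open("s1.pkl","rb"));w=d["wrist"]
crop(w,220,40,310,200,"pics/wc.png")
crop(w,440,130,640,310,"pics/wh.png")
E
```

```text
1.8667 [0.5024 0.054  0.3014] [ 0.26  1.79 -1.08] [ 0.13 -0.05 -0.02] 0.0943
pics/wc.png scale 3
pics/wh.png scale 3
```

View pics/wc.png

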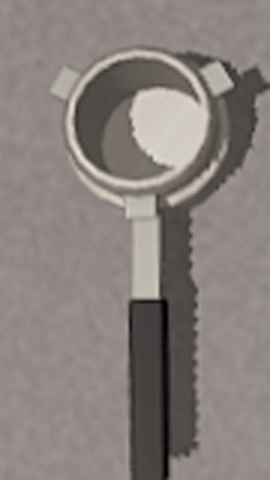

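View pics/wh.png

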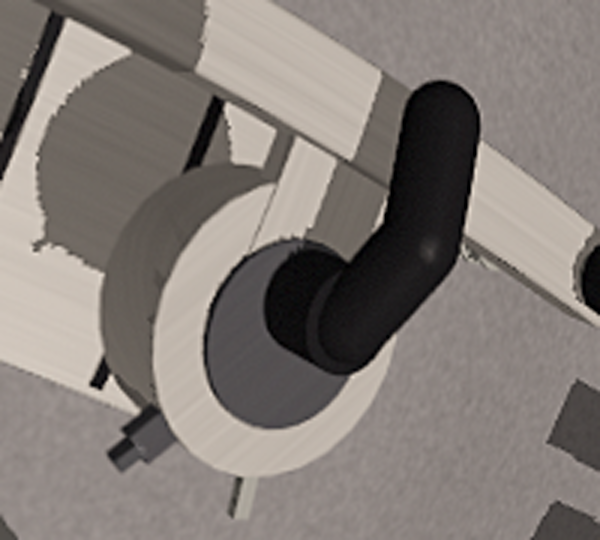

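```bash
python3 - <<'E'
from h import *
d=pickle.load(open("s0.pkl","rb"));w=pickle.load(open("s1.pkl","rb"))["wrist"];t=d["top"];s=d["scene"]
for n,a,b,c in (("dark",(480,282.7),(356,235.3),(303.3,205.7)),("light",(519.7,302.3),(377,237.3),(283.3,188.7)),("post elbow",(440+345/3,130+350/3),(368.5,212),(210+180/3,160+110/3))):
    ra=[ray(w,*a,True),ray(t,*b),ray(s,*c)]
    print(n,[ (x[0].round(3),np.round(x[1],3)) for x in (tri(ra),tri(ra[:2]),tri([ra[0],ra[2]]))])
crop(t,340,170,400,260,"pics/t2.png")
crop(s,260,170,320,240,"pics/s2.png")
E
```

```text
dark [(array([ 0.515, -0.101,  0.185]), array([0.002, 0.003, 0.001])), (array([ 0.516, -0.101,  0.186]), array([0.002, 0.002])), (array([ 0.513, -0.102,  0.183]), array([0., 0.]))]
light [(array([ 0.516, -0.155,  0.201]), array([0.012, 0.006, 0.017])), (array([ 0.511, -0.153,  0.187]), array([0.002, 0.002])), (array([ 0.52 , -0.154,  0.204]), array([0.014, 0.014]))]
post elbow [(array([ 0.576, -0.137,  0.22 ]), array([0.003, 0.008, 0.01 ])), (array([ 0.571, -0.131,  0.225]), array([0.002, 0.002])), (array([ 0.575, -0.15 ,  0.21 ]), array([0.005, 0.005]))]
pics/t2.png scale 6
pics/s2.png scale 8
```

View pics/t2.png

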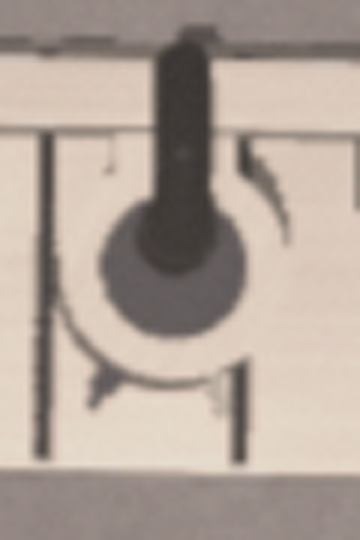

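View pics/s2.png

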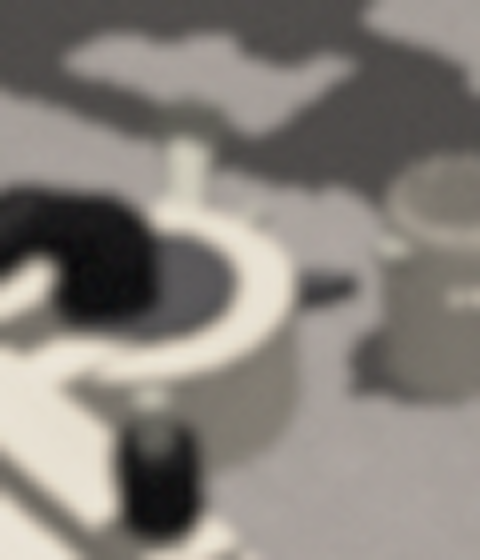

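```bash
python3 - <<'E'
from h import *
from scipy.optimize import least_squares
d=pickle.load(open("s0.pkl","rb"));w=pickle.load(open("s1.pkl","rb"))["wrist"];t=d["top"]
def fit(P,r=None):
    P=np.array(P)[:,:2];m=P.mean(0)
    if r: f=least_squares(lambda q:np.hypot(*(P-q).T)-r,m)
    else: f=least_squares(lambda q:np.hypot(*(P-q[:2]).T)-q[2],[*m,.04])
    return f.x.round(4),(f.fun*1e3).round(1)
A=[(153,340),(165,400),(190,445),(245,477),(300,465),(345,435),(180,250),(215,205),(270,182)]
P=[onz(w,440+u/3,130+v/3,.192,True) for u,v in A]; print("wrist drum",fit(P),fit(P,.047))
A=[(205,350),(240,415),(275,429),(330,405),(228,285),(255,250)]
P=[onz(w,440+u/3,130+v/3,.192,True) for u,v in A]; print("wrist cap",fit(P))
A=[(60,290),(75,322),(100,352),(170,385),(230,368)]
P=[onz(t,340+u/6,170+v/6,.192) for u,v in A]; print("top drum",fit(P,.047))
A=[(100,265),(115,310),(170,337),(230,310),(246,260)]
P=[onz(t,340+u/6,170+v/6,.192) for u,v in A]; print("top cap",fit(P))
# pointer in wrist
for u,v in ((119,458),(160,420),(109,455),(134,470),(140,405)): print(onz(w,440+u/3,130+v/3,.187,True).round(4))
# cup rim in wrist: outer rim edge points
A=[(65,125),(80,78),(100,60),(137,47),(180,58),(205,85),(212,120),(200,160),(140,192),(90,172),(72,150)]
P=[onz(w,220+u/3,40+v/3,.072,True) for u,v in A]; print("rim",fit(P),fit(P,.029))
for u,v in ((65,82),(218,75),(141,208)): print("lug",onz(w,220+u/3,40+v/3,.063,True).round(4))
for u,v in ((149,302),(149,478),(130,400),(168,400)): print("h",onz(w,220+u/3,40+v/3,.048,True).round(4))
im=w["image"].astype(int); m=(im.max(2)<70).astype(np.uint8); m[:,:250]=0;m[:,285:]=0;m[:135]=0;m[200:]=0
n,l,st,c=cv2.connectedComponentsWithStats(m)
for i in range(1,n):
    if st[i,4]>50:
        pts=np.argwhere(l==i)[:,::-1].astype(np.float32); r=cv2.minAreaRect(pts); print(st[i],r)
        b=cv2.boxPoints(r);print(np.round([onz(w,*e,.048,True) for e in b],4), onz(w,*r[0],.048,True))
E
```

```text
wrist drum (array([ 0.5706, -0.1334,  0.0473]), array([ 0.3, -1.2, -0.5,  1.1, -0.1, -0.1,  0.6,  1.1, -1.1])) (array([ 0.5703, -0.1331]), array([ 0.3, -1.2, -0.6,  1.3,  0.2,  0.3,  0.7,  1.3, -0.7]))
wrist cap (array([ 0.5702, -0.1361,  0.0309]), array([ 1.1, -0.8,  0.2,  0.1, -0.8,  0.2]))
top drum (array([ 0.5674, -0.1347]), array([ 0.8, -0.5, -0.8,  1. , -0.3]))
top cap (array([ 0.569 , -0.1339,  0.03  ]), array([-0.2,  0.3, -0.1, -0.1,  0.1]))
[ 0.514  -0.0992  0.187 ]
[ 0.5294 -0.1069  0.187 ]
[ 0.5138 -0.0955  0.187 ]
[ 0.512  -0.1062  0.187 ]
[ 0.5315 -0.098   0.187 ]
rim (array([0.6251, 0.1546, 0.0271]), array([ 0.1,  0.2,  0. ,  0.3, -0.1, -0.3, -0.5,  0.5,  0.5, -0.7, -0.2])) (array([0.6248, 0.1542]), array([-1.6, -1.3, -1.4, -1.2, -1.8, -2.3, -2.7, -1.9, -1.8, -2.7, -2.1]))
lug [0.6317 0.1877 0.063 ]
lug [0.6508 0.1338 0.063 ]
lug [0.594  0.1442 0.063 ]
h [0.5607 0.1317 0.048 ]
h [0.4951 0.1101 0.048 ]
h [0.5221 0.1267 0.048 ]
h [0.5268 0.1125 0.048 ]
[263 139  14  61 496] ((269.5, 169.0), (60.0, 13.0), 90.0)
[[0.5602 0.1397 0.048 ]
 [0.5649 0.1253 0.048 ]
 [0.4979 0.103  0.048 ]
 [0.4929 0.1177 0.048 ]] [0.52919604 0.12138517 0.048     ]
```

```bash
python3 - <<'E'
from h import *
w=pickle.load(open("s1.pkl","rb"))["wrist"]
im=w["image"].astype(int); m=(im.max(2)<70).astype(np.uint8); m[:,:250]=0;m[:,285:]=0;m[:135]=0;m[240:]=0
n,l,st,c=cv2.connectedComponentsWithStats(m)
for i in range(1,n):
    if st[i,4]>50:
        pts=np.argwhere(l==i)[:,::-1].astype(np.float32); r=cv2.minAreaRect(pts); print(st[i],r)
        b=cv2.boxPoints(r);print(np.round([onz(w,*e,.048,True) for e in b],4), onz(w,*r[0],.048,True))
crop(w,220,120,310,240,"pics/wc2.png")
E
```

```text
[263 139  14  63 509] ((269.5, 170.0), (62.0, 13.0), 90.0)
[[0.5602 0.1397 0.048 ]
 [0.5649 0.1253 0.048 ]
 [0.4956 0.1023 0.048 ]
 [0.4906 0.117  0.048 ]] [0.52807915 0.12101745 0.048     ]
pics/wc2.png scale 5
```

View pics/wc2.png

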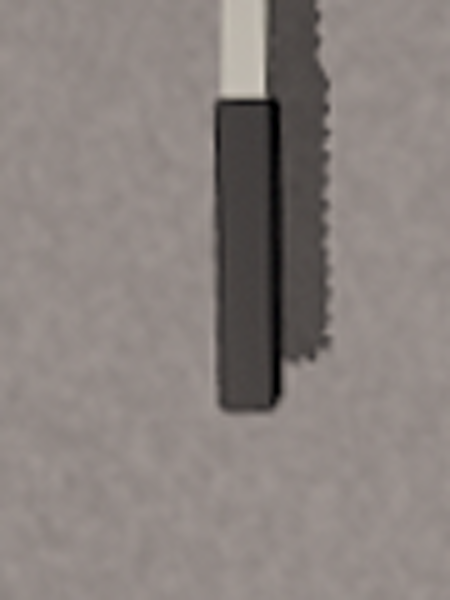

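```bash
cat > mv.py <<'E'
import sys
from bench import robot
import numpy as np
from scipy.spatial.transform import Rotation as R
o=robot.get_obs(); M=R.from_euler("xyz",o["ee_rot"]).as_matrix()
yaw=np.degrees(np.arctan2(M[1,2],M[0,2]))
print("t",o["time"],"pos",o["tool_pos"].round(4),"zyaw",yaw.round(2),"xdown",M[:,0].round(4),"F",o["wrist_force"].round(2),"T",o["wrist_torque"].round(2),"w",round(float(o["width"]),4),"q",o["joint_positions"].round(2))
if len(sys.argv)>3:
    t=np.array([float(a) for a in sys.argv[1:4]]); print("shift",(M.T@(t-o["tool_pos"])).round(4))
if len(sys.argv)>4: print("roll", np.radians((yaw-float(sys.argv[4])+180)%360-180).round(4))
E
python3 mv.py .528 .1215 .10 -161.2
```

```text
t 1.9167 pos [0.5011 0.0514 0.301 ] zyaw -160.58 xdown [-3.0e-04  1.3e-03 -1.0e+00] F [ 0.45  0.5  -0.32] T [-0.01 -0.04 -0.03] w 0.0941 q [-0.01 -0.02  1.29  0.    1.87  1.22]
shift [ 0.2011 -0.057  -0.0486]
roll 0.0108
```

Request:
send_rows --pt "1 0.037 -0.011 -0.01 0.0" --pt "1 0.074 -0.023 -0.02 0.0" --pt "1 0.111 -0.034 -0.03 0.0" --pt "1 0.148 -0.046 -0.04 0.0" --pt "1 0.185 -0.057 -0.0486 0.011"

```text
time: 2.33
tool_pos: [0.5267, 0.1175, 0.1146]
ee_rot: [1.088, 1.57, -1.731]
wrist_force: [0.2, 0.4, -0.5]
width: 0.0937
```

Request:
send_rows --pt "1 0.016 0 0 0" --pt "1 0.016 0 0 0"

```text
time: 2.5
tool_pos: [0.5228, 0.1169, 0.0941]
ee_rot: [-0.161, 1.558, -2.979]
wrist_force: [-0.2, 0.2, -0.3]
width: 0.0938
```

```bash
python3 shot.py 2 wrist; python3 mv.py .528 .1215 .019 -161.2
```

```text
2.5 [0.5228 0.1169 0.0941] [-0.24  0.21 -0.34] [ 0.03 -0.01  0.04] 0.0938
t 2.55 pos [0.5248 0.1169 0.0975] zyaw -161.5 xdown [-0.0066 -0.0013 -1.    ] F [ 0.89 -0.5   0.3 ] T [-0.01  0.02  0.03] w 0.0935 q [ 0.11  0.11  1.56 -0.    1.48  1.36]
shift [ 0.0785 -0.0033 -0.005 ]
roll -0.0053
```

View pics/wrist2.png

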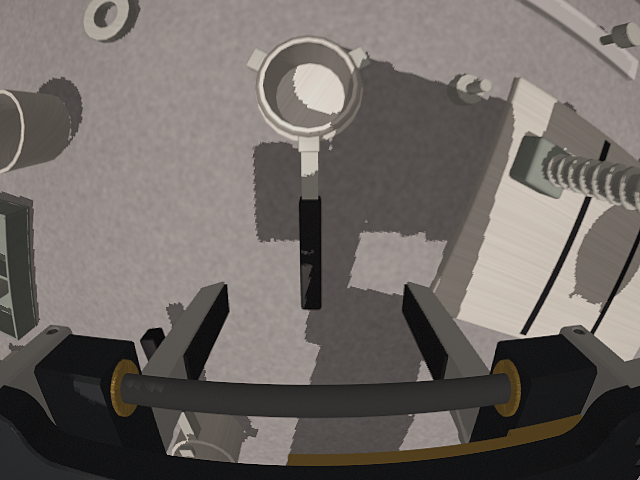

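```bash
python3 - <<'E'
from h import *
from scipy.optimize import least_squares
w=pickle.load(open("s2.pkl","rb"))["wrist"]
a=onz(w,311,198,.048,True);b=onz(w,311,307,.048,True);print(a,b,(a+b)/2,np.linalg.norm(a-b),np.degrees(np.arctan2(*(b-a)[1::-1])))
im=cv2.cvtColor(w["image"],cv2.COLOR_RGB2GRAY)
crop(w,235,20,385,170,"pics/w2r.png")
E
```

```text
[0.56445214 0.13426018 0.048     ] [0.49483912 0.11126216 0.048     ] [0.52964563 0.12276117 0.048     ] 0.07331358046611962 -161.71801941547625
pics/w2r.png scale 4
```

View pics/w2r.png

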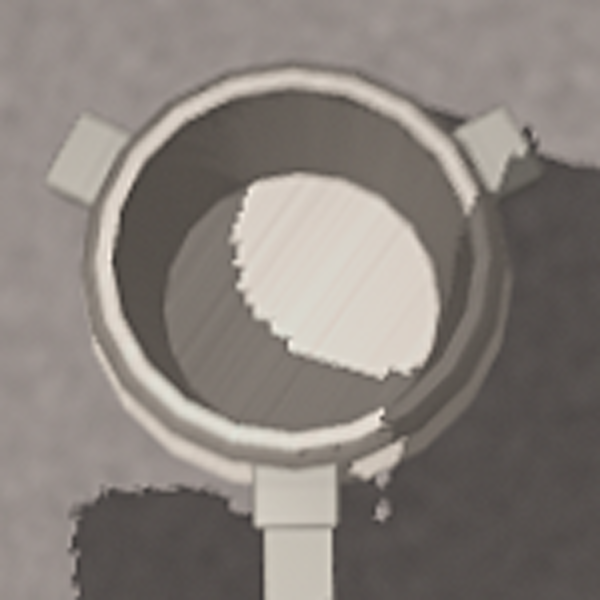

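```bash
python3 - <<'E'
from h import *
from scipy.optimize import least_squares
w=pickle.load(open("s2.pkl","rb"))["wrist"]
A=[(88,265),(110,180),(160,112),(230,75),(290,66),(360,77),(430,115),(295,464),(200,440),(120,365)]
for z in (.070,.072):
    P=np.array([onz(w,235+u/4,20+v/4,z,True) for u,v in A])[:,:2]
    f=least_squares(lambda q:np.hypot(*(P-q[:2]).T)-q[2],[*P.mean(0),.03]); print(f.x,(f.fun*1e3).round(1))
    g=np.array([.5296,.1228]); print(np.hypot(*(f.x[:2]-g)),np.degrees(np.arctan2(*(f.x[:2]-g)[::-1])))
E
```

```text
[0.62625264 0.15589535 0.02744886] [ 0.1 -0.2  0.3  0.2 -0.  -0.2 -0.1  0.3 -0.  -0.3]
0.10216180699178318 18.901994452032238
[0.62601366 0.15577318 0.02717613] [ 0.1 -0.2  0.3  0.2 -0.  -0.2 -0.1  0.3 -0.  -0.3]
0.10189614246172893 18.88053452243392
```

```bash
python3 - <<'E'
from h import *
w=pickle.load(open("s2.pkl","rb"))["wrist"]
c=np.array([.6262,.1558])
L=[]
for u,v in ((295,527),(62,145),(520,140)):
    p=onz(w,235+u/4,20+v/4,.064,True);L.append(p[:2]);print(p.round(4),np.hypot(*(p[:2]-c)),np.degrees(np.arctan2(*(p[:2]-c)[::-1])))
# circumcircle
(a,b,d)=L;A=2*np.array([b-a,d-a]);q=np.array([b@b-a@a,d@d-a@a]);x=np.linalg.solve(A,q);print("cc",x,np.hypot(*(x-a)))
# underside visible body edge at lower left, z=? and handle with 75mm
print(w["world_from_camera"].round(4))
for z in (.03,.038,.048): print(z,[onz(w,311,v,z,True).round(4) for v in (198,307)])
crop(w,280,180,345,320,"pics/w2h.png")
E
```

```text
[0.5916 0.1444 0.064 ] 0.03646569002434825 -161.70071620009094
[0.6336 0.1923 0.064 ] 0.03719654893641292 78.59366123048329
[0.6538 0.1326 0.064 ] 0.03607883294370319 -40.11657804963286
cc [0.62609795 0.15645125] 0.03657906003137824
[[ 0.317  -0.9064 -0.2791  0.6022]
 [-0.9484 -0.3037 -0.0909  0.1436]
 [-0.0024  0.2935 -0.956   0.2713]
 [ 0.      0.      0.      1.    ]]
0.03 [array([0.5614, 0.1335, 0.03  ]), array([0.4862, 0.1087, 0.03  ])]
0.038 [array([0.5628, 0.1338, 0.038 ]), array([0.49  , 0.1098, 0.038 ])]
0.048 [array([0.5645, 0.1343, 0.048 ]), array([0.4948, 0.1113, 0.048 ])]
pics/w2h.png scale 4
```

View pics/w2h.png

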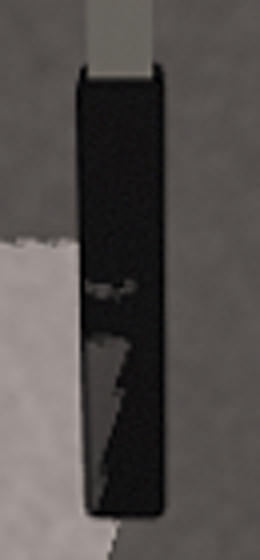

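```bash
python3 mv.py .529 .1225 .019 -161.6
```

```text
t 2.55 pos [0.5248 0.1169 0.0975] zyaw -161.5 xdown [-0.0066 -0.0013 -1.    ] F [ 0.89 -0.5   0.3 ] T [-0.01  0.02  0.03] w 0.0935 q [ 0.11  0.11  1.56 -0.    1.48  1.36]
shift [ 0.0785 -0.0039 -0.0062]
roll 0.0017
```

Request:
send_rows --pt "1 0.02 -0.003 -0.004 0" --pt "1 0.04 -0.003 -0.004 0" --pt "1 0.06 -0.003 -0.004 0" --pt "1 0.068 -0.003 -0.004 0" --pt "1 0.068 -0.003 -0.004 0"

```text
time: 2.97
tool_pos: [0.5295, 0.121, 0.0322]
ee_rot: [0.02, 1.569, -2.8]
wrist_force: [0.1, -0.1, -0.0]
width: 0.0938
```

```bash
python3 mv.py .529 .1225 .019 -161.6
```

```text
t 2.9667 pos [0.5295 0.121  0.0322] zyaw -161.55 xdown [-1.5e-03 -5.0e-04 -1.0e+00] F [ 0.07 -0.07 -0.01] T [0.04 0.05 0.01] w 0.0938 q [ 0.12  0.17  1.63 -0.    1.34  1.37]
shift [ 0.0132 -0.0016 -0.    ]
roll 0.0008
```

Request:
send_rows --pt "1 0.013 -0.0015 0 0" --pt "1 0.013 -0.0015 0 0" --pt "-1 0.013 -0.0015 0 0" --pt "-1 0.013 -0.0015 0 0" --pt "-1 0.013 -0.0015 0 0"

```text
time: 3.38
tool_pos: [0.5306, 0.1232, 0.0211]
ee_rot: [2.882, 1.568, 0.063]
wrist_force: [-0.8, -0.1, 0.1]
width: 0.0776
```

Request:
send_rows --pt "-1 0 0 0 0" --pt "-1 0 0 0 0" --pt "-1 0 0 0 0" --pt "-1 0 0 0 0" --pt "-1 0 0 0 0"

```text
time: 3.8
tool_pos: [0.5295, 0.1233, 0.0194]
ee_rot: [0.708, 1.571, -2.111]
wrist_force: [-0.3, -1.5, 0.4]
width: 0.0444
```

```bash
python3 mv.py
```

```text
t 3.8 pos [0.5295 0.1233 0.0194] zyaw -161.5 xdown [-1.e-04 -1.e-04 -1.e+00] F [-0.31 -1.54  0.4 ] T [ 0.01 -0.    0.02] w 0.0444 q [ 0.12  0.19  1.64 -0.    1.32  1.37]
```

Request:
send_rows --pt "-1 0 0 0 0" --pt "-1 0 0 0 0" --pt "-1 0 0 0 0" --pt "-1 0 0 0 0" --pt "-1 0 0 0 0"

```text
time: 4.22
tool_pos: [0.5295, 0.1233, 0.0194]
ee_rot: [-0.721, 1.571, 2.743]
wrist_force: [0.0, 0.2, -0.5]
width: 0.0132
```

Request:
send_rows --pt "-1 0 0 0 0" --pt "-1 0 0 0 0" --pt "-1 0 0 0 0" --pt "-1 0 0 0 0" --pt "-1 0 0 0 0"

```text
time: 4.63
tool_pos: [0.5295, 0.1233, 0.0194]
ee_rot: [-0.672, 1.571, 2.792]
wrist_force: [0.7, 1.1, -0.8]
width: 0.0136
```

```bash
python3 shot.py 3 wrist; python3 mv.py
```

```text
4.6333 [0.5295 0.1233 0.0194] [ 0.71  1.08 -0.85] [0.11 0.04 0.05] 0.0136
t 4.6833 pos [0.5295 0.1233 0.0194] zyaw -161.5 xdown [-1.e-04  0.e+00 -1.e+00] F [-0.15  1.   -0.02] T [0.11 0.05 0.05] w 0.0136 q [0.12 0.19 1.64 0.   1.32 1.37]
```

View pics/wrist3.png

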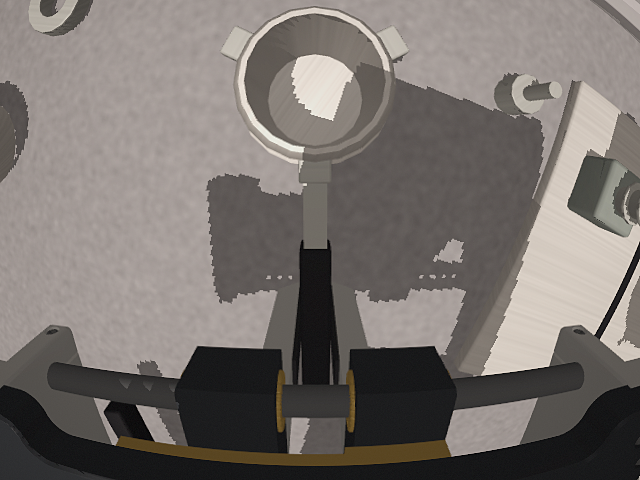

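```bash
python3 - <<'E'
from h import *
w=pickle.load(open("s3.pkl","rb"))["wrist"]
crop(w,210,0,420,270,"pics/w3.png")
E
```

```text
pics/w3.png scale 2
```

View pics/w3.png

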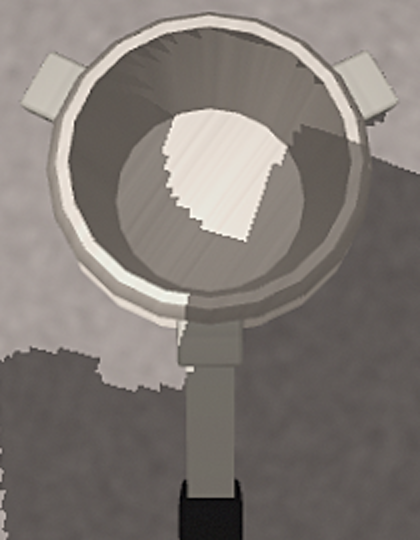

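```bash
cat > rim.py <<'E'
from h import *
from scipy.optimize import least_squares
from scipy.spatial.transform import Rotation as R
def analyse(tag,A,lugs,hin,z0,sc,off,zs=(.068,.070,.072)):
    d=pickle.load(open(f"s{tag}.pkl","rb"));w=d["wrist"];o=d["obs"]
    M=R.from_euler("xyz",o["ee_rot"]).as_matrix();p=o["tool_pos"]
    f2=lambda u,v,z:onz(w,off[0]+u/sc,off[1]+v/sc,z,True)
    for z in zs:
        P=np.array([f2(u,v,z+z0) for u,v in A])[:,:2]
        f=least_squares(lambda q:np.hypot(*(P-q[:2]).T)-q[2],[*P.mean(0),.03]); c=np.array([*f.x[:2],z+z0]); print("rim",z,f.x.round(4),"max res",abs(f.fun).max().round(4),"tool rel",(M.T@(c-p)).round(4))
    L=[f2(u,v,.064+z0) for u,v in lugs]; a,b,c=[l[:2] for l in L]
    x=np.linalg.solve(2*np.array([b-a,c-a]),[b@b-a@a,c@c-a@a]); print("lugs",x.round(4),np.hypot(*(x-a)).round(4),"tool rel",(M.T@(np.array([*x,.064+z0])-p)).round(4),[np.degrees(np.arctan2(*(l[:2]-x)[::-1])).round(1) for l in L])
    h=f2(*hin,.048+z0); print("handle inner",h.round(4),(M.T@(h-p)).round(4))
E
python3 - <<'E'
from rim import *
analyse(3,[(50,160),(75,85),(130,35),(208,13),(290,33),(345,85),(370,160),(208,322),(130,298),(72,240)],[(211,365),(37,82),(382,82)],(211,498),0,2,(210,0))
E
```

```text
rim 0.068 [0.626  0.156  0.0278] max res 0.0004 tool rel [-0.0486 -0.0004 -0.1019]
rim 0.07 [0.6257 0.1559 0.0273] max res 0.0004 tool rel [-0.0506 -0.0004 -0.1016]
rim 0.072 [0.6254 0.1558 0.0269] max res 0.0003 tool rel [-0.0526 -0.0004 -0.1013]
lugs [0.6254 0.1561] 0.0357 tool rel [-0.0446 -0.0006 -0.1014] [np.float64(-161.1), np.float64(79.1), np.float64(-42.2)]
handle inner [0.5633 0.1351 0.048 ] [-0.0286 -0.0004 -0.0358]
```

```bash
python3 - <<'E'
from h import *
from scipy.spatial.transform import Rotation as R
for tag in "123":
    d=pickle.load(open(f"s{tag}.pkl","rb"));w=d["wrist"];o=d["obs"]
    M=R.from_euler("xyz",o["ee_rot"]).as_matrix();p=o["tool_pos"];T=w["world_from_camera"]
    print(o["tool_pos"],(M.T@(T[:3,3]-p)).round(4))
    hw=o["width"]/2
    for y in (-hw,hw):
        for z in (-.008,.008): print((y,z),np.round(proj(w,p+M@[0,y,z],True),1))
    print("z axis",(M.T@T[:3,:3]).round(3)[:,2])
E
```

```text
[0.50241882 0.0540466  0.30139951] [-0.1782 -0.0004 -0.0816]
(-0.047146960682983956, -0.008) [226.9 283.5]
(-0.047146960682983956, 0.008) [229.5 310.6]
(0.047146960682983956, -0.008) [405.5 283.4]
(0.047146960682983956, 0.008) [402.9 310.5]
z axis [ 0.96  -0.001  0.282]
[0.52277586 0.11694722 0.09407679] [-0.1782 -0.0004 -0.0816]
(-0.0469180149569912, -0.008) [227.3 283.6]
(-0.0469180149569912, 0.008) [229.9 310.7]
(0.0469180149569912, -0.008) [405.1 283.4]
(0.0469180149569912, 0.008) [402.5 310.5]
z axis [ 0.96  -0.001  0.282]
[0.52946549 0.12334381 0.01942106] [-0.1782 -0.0004 -0.0816]
(-0.006817770065907001, -0.008) [303.1 284.2]
(-0.006817770065907001, 0.008) [303.5 311.8]
(0.006817770065907001, -0.008) [329.4 284.2]
(0.006817770065907001, 0.008) [329.  311.8]
z axis [ 0.96  -0.001  0.282]
```

```bash
python3 - <<'E'
from h import *
from scipy.spatial.transform import Rotation as R
d=pickle.load(open("s3.pkl","rb"));w=d["wrist"];o=d["obs"]
M=R.from_euler("xyz",o["ee_rot"]).as_matrix();p=o["tool_pos"]
for L in (.1015,.112):
    for q in ([-.0526,0,-L],[-.0526,0,-L+.027],[-.0526,0,-L-.027],[-.0526,.027,-L],[-.0446,0,-L+.037],[-.0446,0,-L+.029]): print(L,q,np.round(proj(w,p+M@q,True),1))
d0=pickle.load(open("s0.pkl","rb"));s=d0["scene"];t=d0["top"]
crop(s,310,280,380,350,"pics/sA.png"); crop(t,235,180,290,260,"pics/tA.png")
u=np.array([-.9483,-.3173])
for L in (.1015,.112):
    c=p[:2]-u*L
    for nm,cam,off,sc in (("scene",s,(310,280),8),("top",t,(235,180),7)):
        print(L,nm,[((np.array(proj(cam,[*(c+u*r),z]))-off)*sc).round(0) for r,z in ((0,.072),(0.029,.072),(-.029,.072),(.037,.064),(L-.0375,.048),(L+.0375,.048))])
E
```

```text
0.1015 [-0.0526, 0, -0.1015] [316.5  80.2]
0.1015 [-0.0526, 0, -0.07450000000000001] [316.5 159.6]
0.1015 [-0.0526, 0, -0.1285] [316.4   5.8]
0.1015 [-0.0526, 0.027, -0.1015] [396.7  82.7]
0.1015 [-0.0446, 0, -0.0645] [316.5 185.9]
0.1015 [-0.0446, 0, -0.07250000000000001] [316.5 163.9]
0.112 [-0.0526, 0, -0.112] [316.5  50.4]
0.112 [-0.0526, 0, -0.085] [316.5 128.6]
0.112 [-0.0526, 0, -0.139] [316.3 -20.6]
0.112 [-0.0526, 0.027, -0.112] [396.5  53.3]
0.112 [-0.0446, 0, -0.07500000000000001] [316.5 157. ]
0.112 [-0.0446, 0, -0.083] [316.5 134.7]
pics/sA.png scale 8
pics/tA.png scale 7
0.1015 scene [array([210., 275.]), array([262., 210.]), array([156., 343.]), array([276., 212.]), array([321., 191.]), array([441.,  38.])]
0.1015 top [array([149., 137.]), array([173., 208.]), array([125.,  65.]), array([181., 231.]), array([207., 303.]), array([268., 487.])]
0.112 scene [array([191., 299.]), array([243., 233.]), array([136., 368.]), array([257., 235.]), array([321., 191.]), array([441.,  38.])]
0.112 top [array([140., 111.]), array([164., 182.]), array([117.,  40.]), array([173., 205.]), array([207., 303.]), array([268., 487.])]
```

View pics/sA.png

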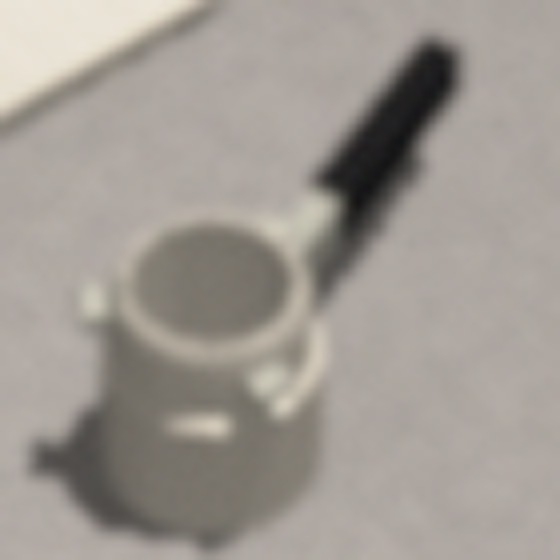

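View pics/tA.png

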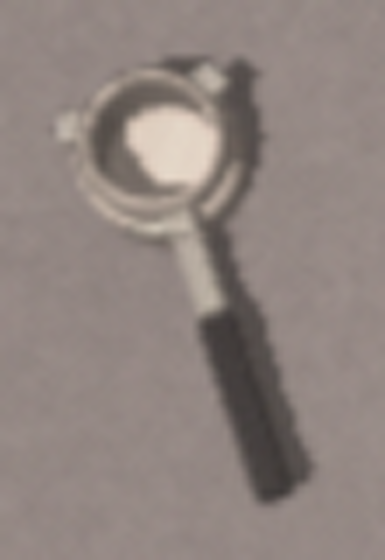

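Request:
send_rows --pt "-1 -0.006 0 0 0" --pt "-1 -0.02 0 0 0" --pt "-1 -0.04 0 0 0" --pt "-1 -0.06 0 0 0" --pt "-1 -0.075 0 0 0"

```text
time: 5.1
tool_pos: [0.5295, 0.1231, 0.0959]
ee_rot: [1.714, 1.57, -1.105]
wrist_force: [1.1, -0.4, -1.7]
width: 0.0132
```

Request:
send_rows --pt "-1 0 0 0 0" --pt "-1 0 0 0 0"

```text
time: 5.27
tool_pos: [0.5298, 0.1232, 0.0951]
ee_rot: [2.683, 1.569, -0.136]
wrist_force: [-0.4, 0.5, -1.9]
width: 0.0135
```

```bash
python3 shot.py 4 wrist scene; python3 mv.py
```

```text
5.2667 [0.5298 0.1232 0.0951] [-0.41  0.51 -1.92] [-0.07  0.21  0.  ] 0.0135
t 5.3667 pos [0.5284 0.123  0.0929] zyaw -161.51 xdown [-2.9e-03 -6.0e-04 -1.0e+00] F [ 0.52 -0.26 -1.46] T [-0.08  0.21 -0.03] w 0.0138 q [ 0.12  0.12  1.56 -0.    1.46  1.37]
```

View pics/wrist4.png

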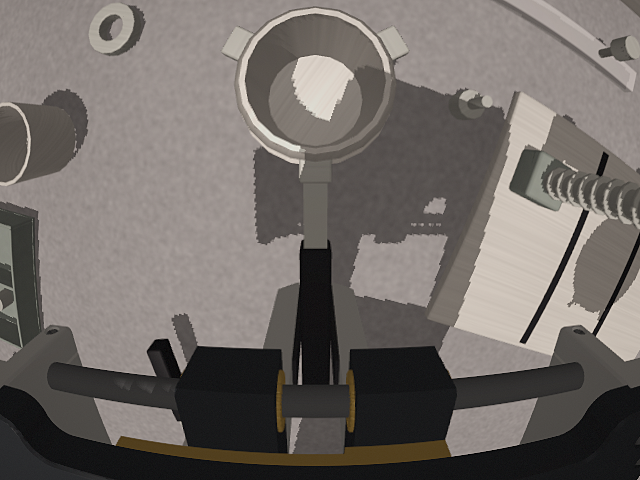

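View pics/scene4.png

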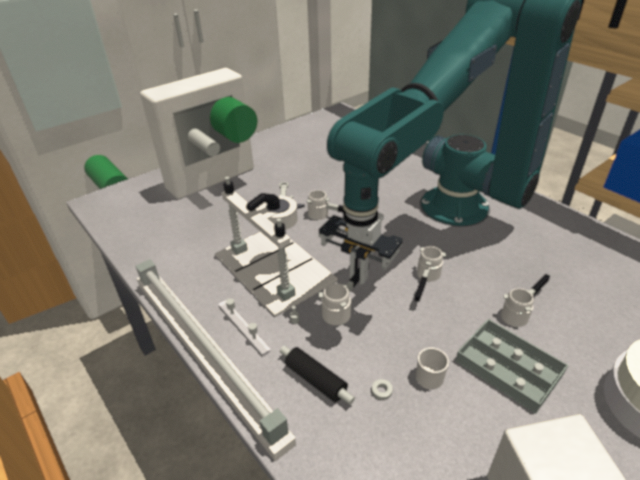

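Request:
send_rows --pt "-1 0 0.008 0.014 0.085" --pt "-1 0.0 0.016 0.028 0.17" --pt "-1 0.0 0.025 0.043 0.26" --pt "-1 0.0 0.033 0.057 0.345" --pt "-1 0.0 0.041 0.071 0.43"

```text
time: 5.78
tool_pos: [0.4732, 0.0614, 0.0923]
ee_rot: [0.14, 1.567, -3.112]
wrist_force: [0.8, -1.2, -2.7]
width: 0.0139
```

```bash
python3 mv.py .42 0 .088 149
```

```text
t 5.7833 pos [0.4732 0.0614 0.0923] zyaw 173.62 xdown [-4.2e-03 -1.0e-04 -1.0e+00] F [ 0.76 -1.2  -2.65] T [ 0.07  0.21 -0.03] w 0.0139 q [ 0.01 -0.02  1.71 -0.    1.46  1.69]
shift [0.0045 0.0669 0.046 ]
roll 0.4297
```

Request:
send_rows --pt "-1 0.001 0.013 0.009 0.086" --pt "-1 0.002 0.026 0.018 0.172" --pt "-1 0.003 0.04 0.027 0.258" --pt "-1 0.004 0.053 0.036 0.344" --pt "-1 0.005 0.067 0.046 0.43"

```text
time: 6.2
tool_pos: [0.4205, -0.0001, 0.0876]
ee_rot: [0.365, 1.567, 2.965]
wrist_force: [0.0, 0.6, -2.5]
width: 0.0137
```

Request:
send_rows --pt "-1 0 0 0 0" --pt "-1 0 0 0 0"

```text
time: 6.37
tool_pos: [0.421, 0.0001, 0.088]
ee_rot: [0.236, 1.568, 2.84]
wrist_force: [0.3, 0.4, -2.3]
width: 0.0138
```

```bash
python3 shot.py 5 wrist scene; python3 mv.py .4823 -.0821 .088 149
```

```text
6.3667 [4.21e-01 1.00e-04 8.80e-02] [ 0.26  0.37 -2.28] [0.21 0.17 0.  ] 0.0138
t 6.4667 pos [0.422  0.0006 0.0887] zyaw 149.27 xdown [-1.2e-03  6.0e-04 -1.0e+00] F [ 0.28  0.25 -2.85] T [0.2  0.17 0.  ] w 0.0134 q [-0.13 -0.15  1.83  0.    1.46  1.97]
shift [ 0.0006  0.0403 -0.094 ]
roll 0.0048
```

View pics/wrist5.png

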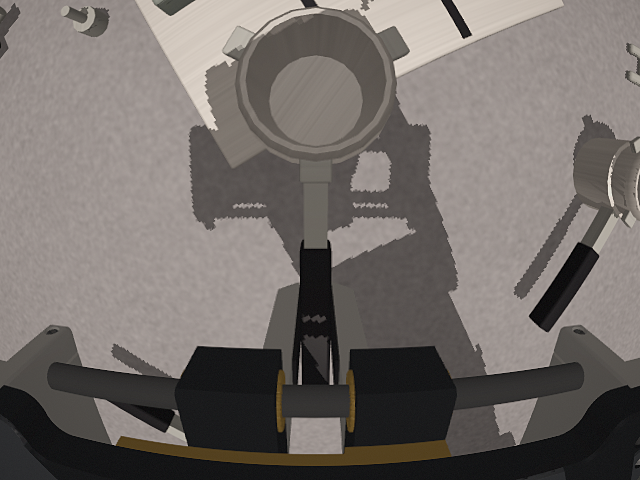

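View pics/scene5.png

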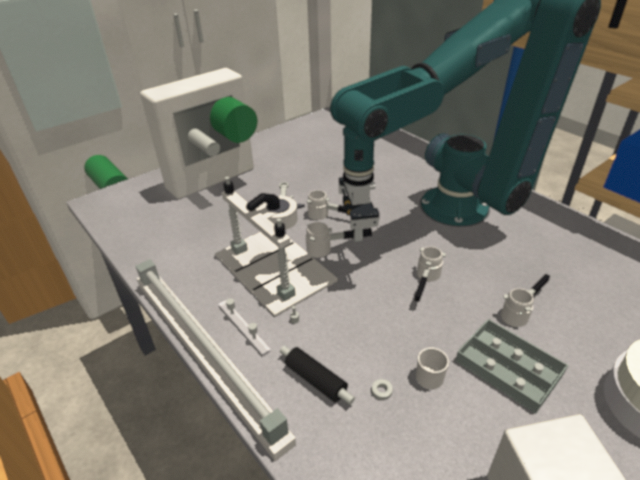

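Request:
send_rows --pt "-1 0.002 0.013 -0.016 0" --pt "-1 0.004 0.026 -0.032 0" --pt "-1 0.004 0.04 -0.05 0.0" --pt "-1 0.004 0.04 -0.05 0.0" --pt "-1 0.004 0.04 -0.05 0.0"

```text
time: 6.88
tool_pos: [0.4452, -0.0599, 0.085]
ee_rot: [-0.074, 1.57, 2.53]
wrist_force: [-0.4, 1.1, -2.1]
width: 0.0138
```

```bash
python3 shot.py 6 wrist scene; python3 mv.py .4823 -.0821 .088 149;python3 -c "
from h import *
d=pickle.load(open('s6.pkl','rb')); crop(d['scene'],220,170,380,290,'pics/s6c.png')"
```

```text
6.8833 [ 0.4452 -0.0599  0.085 ] [-0.44  1.09 -2.08] [0.19 0.16 0.07] 0.0138
t 6.9833 pos [ 0.4447 -0.059   0.0851] zyaw 149.28 xdown [-1.e-03  8.e-04 -1.e+00] F [ 0.59  0.22 -2.48] T [0.2  0.18 0.01] w 0.0139 q [-0.26 -0.08  1.78  0.    1.44  1.85]
shift [-0.003   0.0007 -0.0442]
roll 0.0049
pics/s6c.png scale 5
```

View pics/wrist6.png

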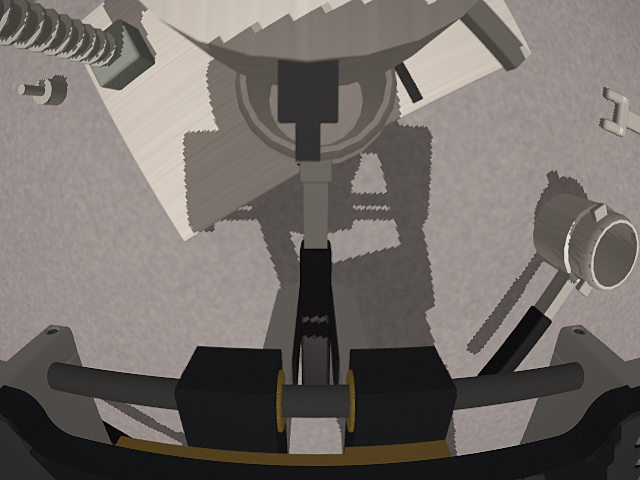

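View pics/s6c.png

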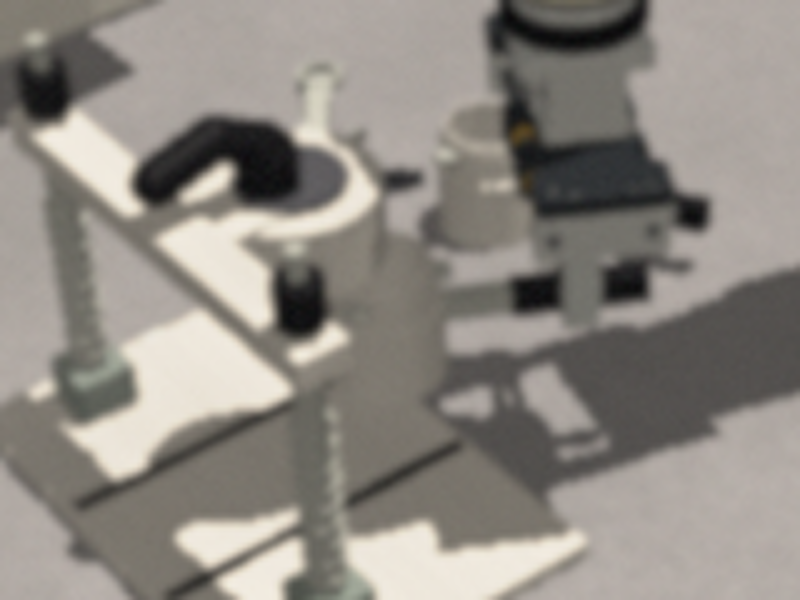

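```bash
python3 -c "
from h import *
d=pickle.load(open('s6.pkl','rb')); crop(d['wrist'],110,0,510,200,'pics/w6c.png')"
```

```text
pics/w6c.png scale 2
```

View pics/w6c.png

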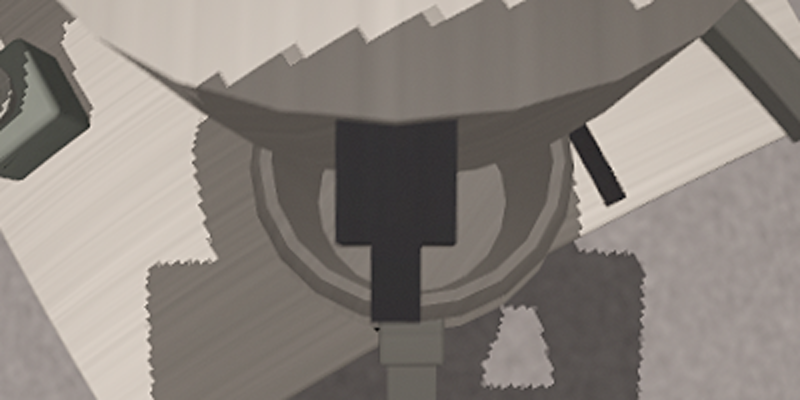

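```bash
python3 - <<'E'
from h import *
from scipy.optimize import least_squares
from scipy.spatial.transform import Rotation as R
d=pickle.load(open("s6.pkl","rb"));w=d["wrist"];o=d["obs"]
M=R.from_euler("xyz",o["ee_rot"]).as_matrix();p=o["tool_pos"]
A=[(100,38),(190,87),(270,110),(335,119),(395,122),(455,117),(520,107),(620,80),(700,40)]
P=np.array([onz(w,110+u/2,v/2,.192,True) for u,v in A])[:,:2]
f=least_squares(lambda q:np.hypot(*(P-q[:2]).T)-.047,P.mean(0)+[.03,-.03]);print(f.x,(f.fun*1e3).round(1)); c=np.array([*f.x,.192]); print("axis tool",(M.T@(c-p)).round(4))
for z in (.187,.192):
    q=[onz(w,110+u/2,v/2,z,True) for u,v in ((337,245),(457,245),(371,320),(421,320),(337,122),(457,120))]
    print(z,np.round([M.T@(x-p) for x in q],4).tolist())
    m1=(q[0]+q[1])/2;m2=(q[2]+q[3])/2;m0=(q[4]+q[5])/2
    for m in (m1,m2): print(m.round(4),np.hypot(*(m-c)[:2]).round(4),np.degrees(np.arctan2(*(m-c)[1::-1])).round(2))
    print(np.degrees(np.arctan2(*(m2-m0)[1::-1])))
E
python3 - <<'E'
import sys; sys.path.insert(0,'.')
import os; os.chdir('.')
from rim import *
# lug over handle in s6, crop coords
d=pickle.load(open("s6.pkl","rb"));w=d["wrist"];o=d["obs"]
M=R.from_euler("xyz",o["ee_rot"]).as_matrix();p=o["tool_pos"]
print("lug end", (M.T@(onz(w,110+411/2,364/2,p[2]+.0446,True)-p)).round(4))
E
```

```text
[ 0.56915851 -0.13281737] [-0.2  0.1  0.1  0.1  0.1 -0.1 -0.2 -0.1  0.1]
axis tool [-0.1071 -0.0008 -0.1437]
0.187 [[-0.1021, -0.0073, -0.0849], [-0.1021, 0.0049, -0.0848], [-0.102, -0.0039, -0.0771], [-0.102, 0.0012, -0.0771], [-0.1021, -0.0072, -0.0978], [-0.1021, 0.0049, -0.0979]]
[ 0.5188 -0.1023  0.187 ] 0.0589 148.82
[ 0.5122 -0.0983  0.187 ] 0.0666 148.76
148.83518953678114
0.192 [[-0.1071, -0.0068, -0.0847], [-0.1071, 0.0045, -0.0846], [-0.107, -0.0036, -0.0774], [-0.1071, 0.0012, -0.0774], [-0.1071, -0.0067, -0.0967], [-0.1071, 0.0046, -0.0968]]
[ 0.5186 -0.1023  0.192 ] 0.0591 148.91
[ 0.5124 -0.0985  0.192 ] 0.0663 148.84
148.83518953678112
lug end [-0.0447  0.0003 -0.0658]
```

```bash
python3 mv.py .4820 -.0801 .085 148.83
```

```text
t 6.9833 pos [ 0.4447 -0.059   0.0851] zyaw 149.28 xdown [-1.e-03  8.e-04 -1.e+00] F [ 0.59  0.22 -2.48] T [0.2  0.18 0.01] w 0.0139 q [-0.26 -0.08  1.78  0.    1.44  1.85]
shift [ 0.     -0.0009 -0.0429]
roll 0.0078
```

Request:
send_rows --pt "-1 0 -0.0005 -0.014 0.008" --pt "-1 0 -0.0005 -0.028 0.008" --pt "-1 0 -0.0005 -0.042 0.008" --pt "-1 0 -0.0005 -0.042 0.008" --pt "-1 0 -0.0005 -0.042 0.008"

```text
time: 7.4
tool_pos: [0.4809, -0.0799, 0.0852]
ee_rot: [-0.022, 1.57, 2.575]
wrist_force: [-0.4, -0.5, -1.6]
width: 0.0136
```

```bash
python3 shot.py 7 wrist scene; python3 mv.py .4820 -.0801 .085 148.83;python3 -c "
from h import *
d=pickle.load(open('s7.pkl','rb')); crop(d['scene'],220,170,380,290,'pics/s7c.png')"
```

```text
7.4 [ 0.4809 -0.0799  0.0852] [-0.45 -0.53 -1.57] [0.22 0.17 0.02] 0.0136
t 7.5 pos [ 0.4803 -0.0798  0.0852] zyaw 148.82 xdown [-1.1e-03  6.0e-04 -1.0e+00] F [ 0.24 -1.35 -3.08] T [0.16 0.16 0.01] w 0.0138 q [-0.28  0.    1.7   0.    1.44  1.83]
shift [ 0.0002 -0.0006 -0.0015]
roll -0.0001
pics/s7c.png scale 5
```

View pics/wrist7.png

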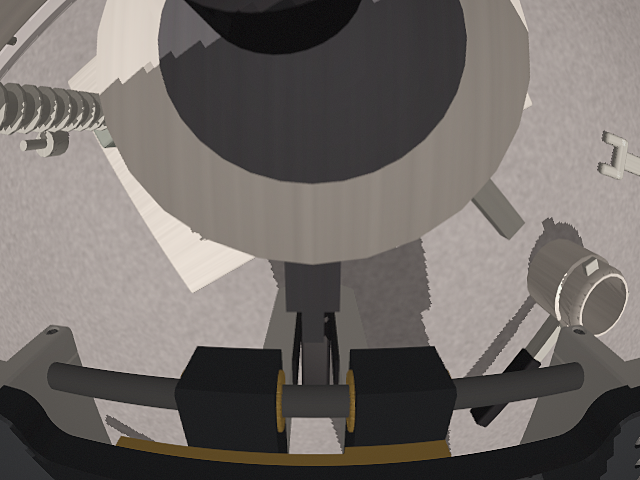

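View pics/s7c.png

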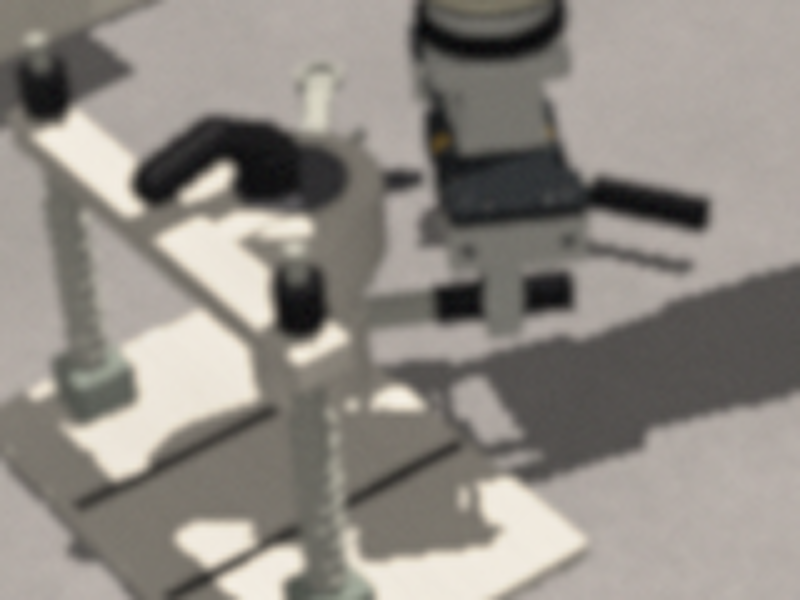

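```bash
cat > drum.py <<'E'
from h import *
import sys
from scipy.optimize import least_squares
from scipy.spatial.transform import Rotation as R
d=pickle.load(open(f"s{sys.argv[1]}.pkl","rb"));w=d["wrist"];o=d["obs"]
M=R.from_euler("xyz",o["ee_rot"]).as_matrix();p=o["tool_pos"]
A=eval(sys.argv[2])
for z in (.19,.192,.194):
    P=np.array([onz(w,u,v,z,True) for u,v in A])[:,:2]
    f=least_squares(lambda q:np.hypot(*(P-q[:2]).T)-q[2],[*P.mean(0),.04]);
    print(z,f.x.round(4),(f.fun*1e3).round(1),"tool",(M.T@(np.array([*f.x[:2],z])-p)).round(4))
E
python3 -c "
from h import *
d=pickle.load(open('s7.pkl','rb')); crop(d['wrist'],80,0,550,330,'pics/w7c.png',1)
im=d['wrist']['image']; g=cv2.cvtColor(im,cv2.COLOR_RGB2GRAY); 
for r in (60,100,140): print(r,[int(x) for x in g[r,85:150:1]], [int(x) for x in g[r,480:545]])
for c in (230,270,380): print(c,[int(x) for x in g[220:275,c]])
"
python3 drum.py 7 "[(97,40),(104,90),(130,155),(190,222),(250,254),(312,264),(375,256),(440,225),(500,160),(524,95),(529,50)]"
```

```text
pics/w7c.png scale 1
60 [156, 156, 157, 156, 155, 180, 203, 203, 204, 206, 203, 206, 207, 208, 208, 208, 210, 209, 209, 209, 208, 209, 208, 208, 210, 209, 210, 211, 213, 213, 213, 212, 212, 211, 211, 210, 210, 210, 211, 212, 212, 213, 214, 213, 214, 214, 214, 213, 213, 214, 212, 213, 213, 212, 211, 212, 210, 211, 211, 211, 211, 211, 211, 211, 211] [129, 129, 130, 130, 131, 130, 129, 130, 129, 128, 126, 125, 125, 126, 126, 126, 127, 126, 127, 126, 126, 127, 127, 127, 128, 128, 127, 128, 127, 127, 126, 125, 127, 126, 125, 125, 126, 126, 126, 127, 126, 126, 126, 126, 126, 125, 125, 123, 120, 136, 162, 158, 157, 159, 161, 163, 162, 161, 160, 160, 161, 164, 164, 164, 163]
100 [85, 93, 111, 111, 110, 107, 108, 111, 95, 84, 81, 102, 110, 110, 110, 121, 128, 127, 126, 125, 125, 125, 126, 126, 126, 128, 128, 128, 130, 129, 130, 130, 129, 128, 126, 126, 127, 127, 129, 129, 130, 130, 131, 131, 131, 130, 131, 131, 130, 130, 131, 130, 130, 129, 129, 129, 128, 129, 127, 129, 129, 129, 129, 128, 128] [130, 130, 130, 131, 131, 131, 130, 130, 130, 129, 128, 127, 125, 127, 127, 127, 126, 127, 127, 128
[... 1357 characters left out ...]
 128, 112, 89, 87, 81, 133, 151, 159, 169, 161, 146, 147, 168, 168, 166, 163, 161]
380 [132, 132, 132, 131, 133, 131, 130, 131, 131, 131, 130, 131, 131, 131, 131, 131, 130, 130, 130, 130, 129, 131, 130, 130, 130, 129, 130, 130, 129, 129, 130, 131, 123, 102, 91, 91, 91, 93, 94, 96, 98, 96, 95, 93, 92, 91, 92, 93, 93, 95, 95, 95, 97, 98, 99]
0.19 [ 0.5691 -0.1333  0.0467] [ 1.3 -0.5 -1.1 -0.5  0.3  0.5  0.5  0.2 -0.3 -0.5  0.1] tool [-0.1049  0.     -0.1029]
0.192 [ 0.5686 -0.133   0.0454] [ 1.2 -0.4 -1.1 -0.5  0.3  0.5  0.5  0.2 -0.3 -0.5  0.1] tool [-0.1069  0.     -0.1023]
0.194 [ 0.5681 -0.1327  0.0441] [ 1.2 -0.4 -1.1 -0.5  0.3  0.5  0.5  0.2 -0.3 -0.5  0.1] tool [-0.1089  0.     -0.1018]
```

Request:
send_rows --pt "-1 -0.004 0 -0.0005 0" --pt "-1 -0.008 0 -0.0005 0" --pt "-1 -0.011 0 -0.0005 0" --pt "-1 -0.014 0 -0.0005 0" --pt "-1 -0.016 0 -0.0005 0"

```text
time: 7.92
tool_pos: [0.4818, -0.0811, 0.1024]
ee_rot: [-2.917, 1.569, -0.32]
wrist_force: [0.8, -0.1, -2.3]
width: 0.0138
```

```bash
python3 mv.py .4820 -.0801 .085 148.83
```

```text
t 7.9167 pos [ 0.4818 -0.0811  0.1024] zyaw 148.76 xdown [ 1.2e-03 -4.0e-04 -1.0e+00] F [ 0.79 -0.1  -2.33] T [0.21 0.17 0.04] w 0.0138 q [-0.28 -0.01  1.67 -0.    1.47  1.83]
shift [ 0.0174 -0.001   0.0004]
roll -0.0011
```

Request:
send_rows --pt "-1 -0.003 0 0 0" --pt "-1 -0.006 0 0 0" --pt "-1 -0.008 0 0 0" --pt "-1 -0.01 0 0 0" --pt "-1 -0.01 0 0 0"

```text
time: 8.33
tool_pos: [0.4819, -0.081, 0.112]
ee_rot: [-2.503, 1.57, 0.093]
wrist_force: [1.0, 1.4, -1.6]
width: 0.0137
```

```bash
python3 shot.py 8 wrist scene; python3 mv.py .4820 -.0801 .085 148.83;python3 -c "
from h import *
d=pickle.load(open('s8.pkl','rb')); crop(d['scene'],220,170,380,290,'pics/s8c.png')"
```

```text
8.3333 [ 0.4819 -0.081   0.112 ] [ 1.05  1.45 -1.57] [0.36 0.16 0.17] 0.0137
t 8.4333 pos [ 0.4818 -0.081   0.1117] zyaw 148.77 xdown [ 7.e-04 -0.e+00 -1.e+00] F [-0.15  2.06 -0.92] T [0.3  0.03 0.06] w 0.014 q [-0.28 -0.01  1.66  0.    1.49  1.83]
shift [ 0.0267 -0.0009  0.0003]
roll -0.001
pics/s8c.png scale 5
```

View pics/s8c.png

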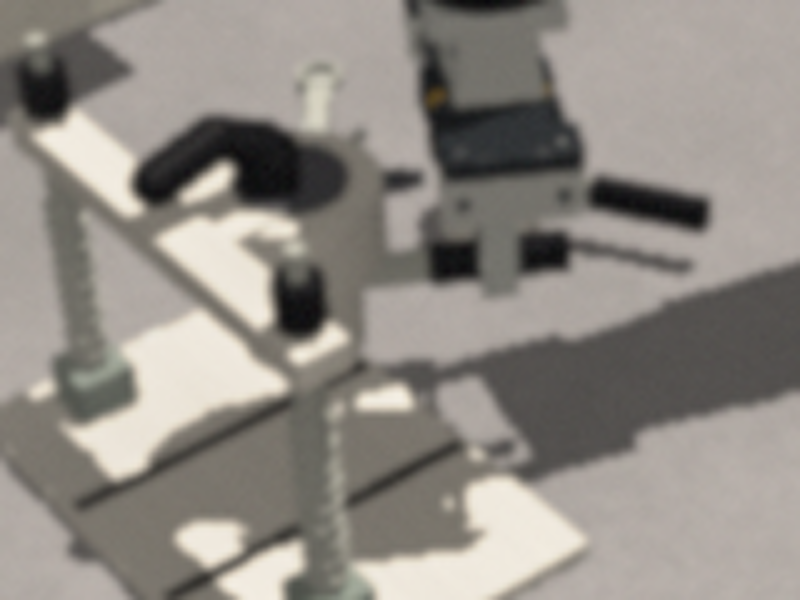

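Request:
send_rows --pt "-1 0 -0.0008 0 0" --pt "-1 -0.001 -0.0008 0 0" --pt "-1 -0.002 -0.0008 0 0" --pt "-1 -0.002 -0.0008 0 0"

```text
time: 8.77
tool_pos: [0.4819, -0.0806, 0.1136]
ee_rot: [1.823, 1.57, -1.864]
wrist_force: [0.2, -0.6, -2.5]
width: 0.0138
```

```bash
python3 mv.py .4820 -.0801 .085 148.83
```

```text
t 8.7667 pos [ 0.4819 -0.0806  0.1136] zyaw 148.75 xdown [-1.e-04 -4.e-04 -1.e+00] F [ 0.16 -0.61 -2.54] T [0.14 0.14 0.03] w 0.0138 q [-0.28 -0.01  1.66 -0.    1.5   1.83]
shift [ 0.0286 -0.0004  0.0002]
roll -0.0013
```

Contact cleared. Continue up in small steps until the seal is felt.

Request:
send_rows --pt "-1 -0.001 0 0 0" --pt "-1 -0.0015 0 0 0" --pt "-1 -0.0015 0 0 0"

```text
time: 9.02
tool_pos: [0.482, -0.0805, 0.1151]
ee_rot: [2.652, 1.57, -1.035]
wrist_force: [0.4, 0.6, -1.6]
width: 0.0136
```

Request:
send_rows --pt "-1 -0.001 0 0 0" --pt "-1 -0.001 0 0 0" --pt "-1 -0.001 0 0 0"

```text
time: 9.27
tool_pos: [0.4819, -0.0805, 0.116]
ee_rot: [1.958, 1.571, -1.729]
wrist_force: [-0.3, 0.1, -1.9]
width: 0.0137
```

```bash
python3 mv.py .4820 -.0801 .085 148.83
```

```text
t 9.2667 pos [ 0.4819 -0.0805  0.116 ] zyaw 148.76 xdown [-0.e+00 -2.e-04 -1.e+00] F [-0.32  0.07 -1.93] T [ 0.18  0.15 -0.01] w 0.0137 q [-0.28 -0.01  1.65 -0.    1.5   1.83]
shift [ 0.031  -0.0004  0.0001]
roll -0.0013
```

Request:
send_rows --pt "-1 -0.001 0 0 0" --pt "-1 -0.001 0 0 0" --pt "-1 -0.001 0 0 0"

```text
time: 9.52
tool_pos: [0.4817, -0.0804, 0.1167]
ee_rot: [0.454, 1.57, 3.05]
wrist_force: [0.0, -0.2, -2.9]
width: 0.0138
```

Request:
send_rows --pt "-1 -0.001 0 0 0" --pt "-1 -0.001 0 0 0" --pt "-1 -0.001 0 0 0"

```text
time: 9.77
tool_pos: [0.4816, -0.0803, 0.1177]
ee_rot: [0.28, 1.57, 2.877]
wrist_force: [-0.6, 0.9, -2.9]
width: 0.0138
```

```bash
python3 mv.py .4820 -.0801 .085 148.83
```

```text
t 9.7667 pos [ 0.4816 -0.0803  0.1177] zyaw 148.76 xdown [-9.e-04  2.e-04 -1.e+00] F [-0.64  0.94 -2.87] T [ 0.28  0.43 -0.02] w 0.0138 q [-0.28 -0.02  1.65 -0.    1.51  1.83]
shift [ 0.0327 -0.0004 -0.0003]
roll -0.0012
```

Request:
send_rows --pt "-1 -0.0005 0.0036 -0.0001 -0.035" --pt "-1 -0.0005 0.0071 -0.0003 -0.07" --pt "-1 -0.0005 0.0107 -0.0006 -0.105" --pt "-1 -0.0005 0.0142 -0.001 -0.14" --pt "-1 -0.0005 0.0142 -0.001 -0.14"

```text
time: 10.18
tool_pos: [0.4753, -0.0931, 0.1184]
ee_rot: [-0.862, 1.571, 1.875]
wrist_force: [-0.2, 1.1, -4.8]
width: 0.0137
```

```bash
cat > arc.py <<'E'
from bench import robot
import numpy as np
from scipy.spatial.transform import Rotation as R
o=robot.get_obs(); M=R.from_euler("xyz",o["ee_rot"]).as_matrix();p=o["tool_pos"]
C=np.array([.5691,-.1330,p[2]]); v=M.T@(p-C); F=o["wrist_force"];Tq=o["wrist_torque"]
print("t",round(o["time"],3),"z",p[2].round(4),"yaw",np.degrees(np.arctan2(M[1,2],M[0,2])).round(2),"turned",((np.degrees(np.arctan2(M[1,2],M[0,2]))-148.83)%360).round(1),"r,lat",v[2].round(4),v[1].round(4),"angle pos",((np.degrees(np.arctan2(*(p-C)[1::-1]))-148.83)%360).round(2))
print("F tool(x,y,z)",(M.T@F).round(2),"T tool",(M.T@Tq).round(2),"w",round(float(o["width"]),4))
E
python3 arc.py
```

```text
t 10.183 z 0.1184 yaw 156.81 turned 8.0 r,lat 0.1019 0.0003 angle pos 8.14
F tool(x,y,z) [ 4.8  -0.99  0.6 ] T tool [-0.07 -0.39 -0.11] w 0.0137
```

Request:
send_rows --pt "-1 -0.0001 0.0043 -0.0001 -0.042" --pt "-1 -0.0002 0.0086 -0.0004 -0.084" --pt "-1 -0.0003 0.0128 -0.0008 -0.126" --pt "-1 -0.0004 0.0171 -0.0014 -0.168" --pt "-1 -0.0006 0.0213 -0.0022 -0.21"

```text
time: 10.6
tool_pos: [0.4688, -0.1134, 0.119]
ee_rot: [-0.265, 1.57, 2.682]
wrist_force: [-1.6, 0.7, -2.9]
width: 0.0135
```

```bash
python3 arc.py
```

```text
t 10.6 z 0.119 yaw 168.85 turned 20.0 r,lat 0.1022 0.0002 angle pos 20.12
F tool(x,y,z) [ 2.93 -0.36  1.65] T tool [ 0.27 -0.32 -0.1 ] w 0.0135
```

Request:
send_rows --pt "-1 -0.0003 0.0043 -0.0001 -0.042" --pt "-1 -0.0006 0.0086 -0.0004 -0.084" --pt "-1 -0.0008 0.0128 -0.0008 -0.126" --pt "-1 -0.0011 0.0171 -0.0014 -0.168" --pt "-1 -0.0014 0.0213 -0.0022 -0.21"

```text
time: 11.02
tool_pos: [0.4668, -0.135, 0.1203]
ee_rot: [0.093, 1.57, -3.034]
wrist_force: [-1.5, 1.2, -3.6]
width: 0.0137
```

```bash
python3 arc.py
```

```text
t 11.017 z 0.1203 yaw -179.16 turned 32.0 r,lat 0.1023 0.0005 angle pos 32.27
F tool(x,y,z) [ 3.64 -1.23  1.49] T tool [ 0.4  -0.22 -0.07] w 0.0137
```

Request:
send_rows --pt "-1 -0.0002 0.0018 0 -0.0175" --pt "-1 -0.0003 0.0036 -0.0001 -0.035" --pt "-1 -0.0003 0.0053 -0.0001 -0.052" --pt "-1 -0.0003 0.0071 -0.0002 -0.07"

```text
time: 11.35
tool_pos: [0.4671, -0.1415, 0.1204]
ee_rot: [-0.926, 1.57, 2.301]
wrist_force: [-2.4, 3.3, -5.0]
width: 0.0139
```

```bash
python3 arc.py
```

```text
t 11.35 z 0.1204 yaw -175.1 turned 36.1 r,lat 0.1023 -0.0002 angle pos 35.94
F tool(x,y,z) [ 5.01 -3.46  2.13] T tool [ 0.52 -0.13 -0.35] w 0.0139
```

Request:
send_rows --pt "-1 0 0 0 0" --pt "-1 0 0 0 0"

```text
time: 11.52
tool_pos: [0.4671, -0.1421, 0.1205]
ee_rot: [0.448, 1.57, -2.609]
wrist_force: [-3.2, 0.2, -5.6]
width: 0.0135
```

```bash
python3 arc.py
```

```text
t 11.517 z 0.1205 yaw -175.17 turned 36.0 r,lat 0.1024 0.0005 angle pos 36.3
F tool(x,y,z) [ 5.59 -0.47  3.18] T tool [ 0.43 -0.34 -0.06] w 0.0135
```

Request:
send_rows --pt "-1 0 0.0018 0.0003 -0.0175" --pt "-1 0 0.0036 0.0003 -0.035" --pt "-1 0 0.0053 0.0003 -0.052" --pt "-1 0 0.0071 0.0002 -0.07"

```text
time: 11.85
tool_pos: [0.468, -0.1494, 0.1208]
ee_rot: [2.151, 1.57, -0.834]
wrist_force: [-1.0, 2.5, -5.0]
width: 0.0139
```

```bash
python3 arc.py
```

```text
t 11.85 z 0.1208 yaw -171.03 turned 40.1 r,lat 0.1025 0.0004 angle pos 40.36
F tool(x,y,z) [ 5.01 -2.67  0.54] T tool [ 0.43 -0.15 -0.23] w 0.0139
```

Request:
send_rows --pt "-1 0 0.0018 0 -0.0175" --pt "-1 0 0.0036 0 -0.035" --pt "-1 0 0.0053 0 -0.052" --pt "-1 0 0.0071 -0.0002 -0.07"

```text
time: 12.18
tool_pos: [0.4687, -0.1534, 0.1204]
ee_rot: [-1.578, 1.564, 1.79]
wrist_force: [-4.1, 10.4, -4.7]
width: 0.014
```

```bash
python3 arc.py
```

```text
t 12.183 z 0.1204 yaw -166.98 turned 44.2 r,lat 0.1024 -0.0028 angle pos 42.63
F tool(x,y,z) [  4.78 -11.05   1.65] T tool [ 0.53 -0.05 -1.7 ] w 0.014
```

Request:
send_rows --pt "-1 0 -0.0008 0 0.01" --pt "-1 0 -0.0008 0 0.01"

```text
time: 12.35
tool_pos: [0.4686, -0.1532, 0.1204]
ee_rot: [-1.54, 1.566, 1.818]
wrist_force: [-2.8, 6.9, -5.0]
width: 0.0143
```

```bash
python3 arc.py
```

```text
t 12.35 z 0.1204 yaw -167.61 turned 43.6 r,lat 0.1025 -0.0018 angle pos 42.54
F tool(x,y,z) [ 5.04 -7.32  1.22] T tool [ 0.35 -0.02 -1.03] w 0.0143
```

Request:
send_rows --pt "-1 0 -0.0012 0 0.008" --pt "-1 0 -0.0012 0 0.008"

```text
time: 12.52
tool_pos: [0.4686, -0.1531, 0.1206]
ee_rot: [-1.572, 1.569, 1.778]
wrist_force: [-2.9, 4.2, -5.4]
width: 0.0139
```

```bash
python3 arc.py; python3 shot.py 9 wrist scene
```

```text
t 12.517 z 0.1206 yaw -168.08 turned 43.1 r,lat 0.1025 -0.0011 angle pos 42.47
F tool(x,y,z) [ 5.43 -4.69  1.97] T tool [ 0.31  0.01 -0.82] w 0.0139
12.5167 [ 0.4686 -0.1531  0.1206] [-2.9   4.19 -5.42] [ 0.8   0.16 -0.31] 0.0139
```

View pics/wrist9.png

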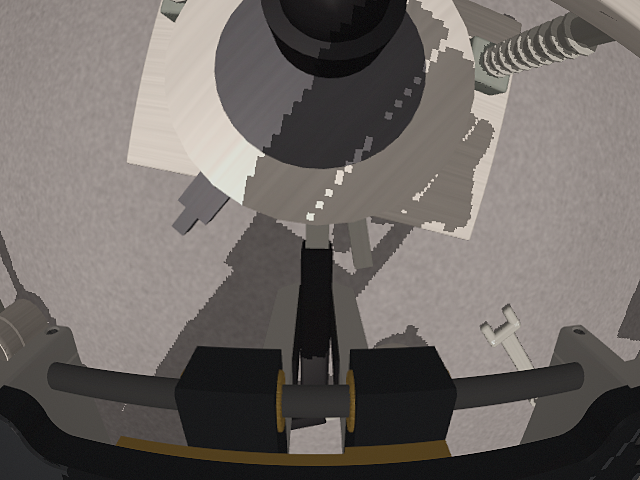

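```bash
python3 - <<'E'
from h import *
from scipy.spatial.transform import Rotation as R
d=pickle.load(open("s9.pkl","rb"));w=d["wrist"];o=d["obs"]
M=R.from_euler("xyz",o["ee_rot"]).as_matrix();p=o["tool_pos"]
for z in (.19,.17,.15,.13):
    q=onz(w,363,268,z,True); print(z,q.round(4),(M.T@(q-p)).round(4),np.hypot(*(q[:2]-[.5691,-.133])).round(4))
d1=pickle.load(open("s1.pkl","rb"))["wrist"];d7=pickle.load(open("s7.pkl","rb"))["wrist"]
print(tri([ray(w,363,268,True),ray(d7,512,237,True),ray(d1,519.7,302.3,True)]))
crop(d["scene"],220,170,380,290,"pics/s9c.png")
E
```

```text
0.19 [ 0.5127 -0.1588  0.19  ] [-0.0695  0.0146 -0.042 ] 0.062
0.17 [ 0.5062 -0.1629  0.17  ] [-0.0495  0.0173 -0.0348] 0.0697
0.15 [ 0.4996 -0.1671  0.15  ] [-0.0295  0.02   -0.0275] 0.0774
0.13 [ 0.4931 -0.1712  0.13  ] [-0.0095  0.0228 -0.0202] 0.0851
(array([ 0.5075814 , -0.15739198,  0.18053342]), [np.float64(0.003919936008645009), np.float64(0.004181865302062239), np.float64(0.0003229712880401831)])
pics/s9c.png scale 5
```

View pics/s9c.png

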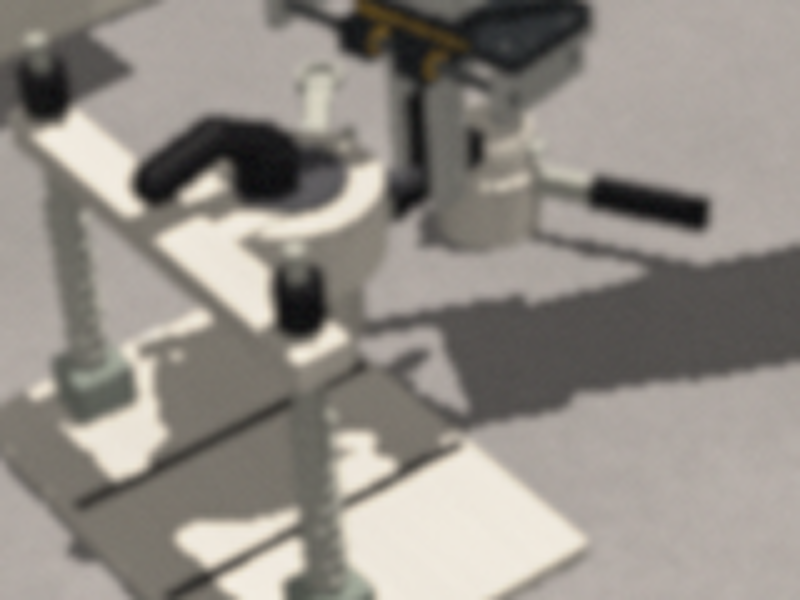

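Request:
send_rows --pt "-1 0 0.0006 0 0" --pt "-1 0 0.0012 0 0" --pt "-1 0 0.0012 0 0"

```text
time: 12.87
tool_pos: [0.4686, -0.1533, 0.1205]
ee_rot: [-1.539, 1.566, 1.811]
wrist_force: [-2.8, 8.0, -5.5]
width: 0.0135
```

```bash
python3 arc.py
```

```text
t 12.867 z 0.1205 yaw -168.06 turned 43.1 r,lat 0.1025 -0.001 angle pos 42.56
F tool(x,y,z) [ 5.49 -8.41  1.11] T tool [ 0.25 -0.   -1.3 ] w 0.0135
```

Request:
send_rows --pt "-1 0 0.0003 0 0" --pt "-1 0 -0.0008 0 0" --pt "-1 0 -0.0016 0 0" --pt "0 0 -0.0016 0 0" --pt "0 0 -0.0016 0 0"

```text
time: 13.28
tool_pos: [0.4702, -0.1552, 0.1226]
ee_rot: [2.205, 1.565, -0.729]
wrist_force: [-0.2, -0.5, -0.5]
width: 0.0237
```

Request:
send_rows --pt "0 0 0 0 0" --pt "0 0 0 0 0" --pt "0 0 0 0 0" --pt "0 0 0 0 0" --pt "0 0 0 0 0"

```text
time: 13.7
tool_pos: [0.4688, -0.154, 0.1211]
ee_rot: [2.165, 1.57, -0.77]
wrist_force: [0.1, -0.5, 0.8]
width: 0.0469
```

```bash
python3 arc.py; python3 shot.py 10 wrist scene
```

```text
t 13.7 z 0.1211 yaw -168.15 turned 43.0 r,lat 0.1025 -0.0001 angle pos 42.98
F tool(x,y,z) [-0.77  0.53  0.03] T tool [ 0.03 -0.   -0.04] w 0.0469
13.7 [ 0.4688 -0.154   0.1211] [ 0.08 -0.52  0.77] [ 0.04  0.01 -0.03] 0.0469
```

View pics/wrist10.png

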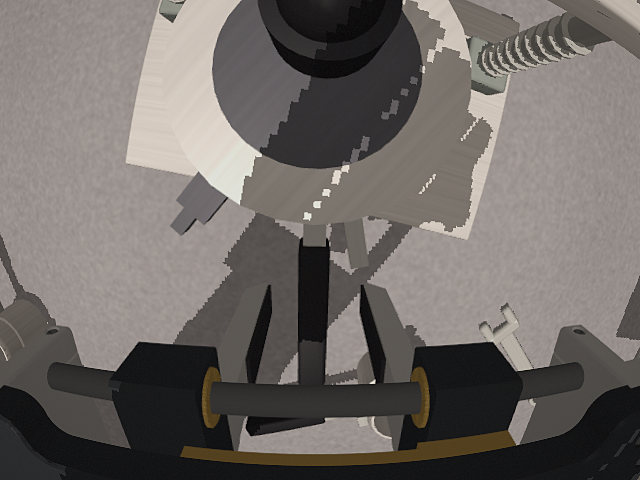

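Request:
send_rows --pt "0 -0.01 0 0 0" --pt "0 -0.022 0 0 0" --pt "0 -0.034 0 0 0" --pt "0 -0.046 0 0 0" --pt "0 -0.06 0 0.01 0"

```text
time: 14.22
tool_pos: [0.4598, -0.1556, 0.1825]
ee_rot: [2.731, 1.569, -0.203]
wrist_force: [-0.3, 1.2, -0.6]
width: 0.0468
```

Request:
send_rows --pt "0 -0.015 0 0.02 0" --pt "0 -0.03 0 0.04 0" --pt "0 -0.045 0 0.06 0" --pt "0 -0.06 0 0.08 0" --pt "0 -0.06 0 0.08 0"

```text
time: 14.63
tool_pos: [0.38, -0.1735, 0.2464]
ee_rot: [2.258, 1.562, -0.679]
wrist_force: [0.1, 0.6, 1.2]
width: 0.0472
```

```bash
python3 arc.py; python3 shot.py 11 wrist scene top; python3 -c "
from h import *
d=pickle.load(open('s11.pkl','rb')); crop(d['scene'],220,170,380,290,'pics/s11c.png')"
```

```text
t 14.633 z 0.2464 yaw -168.27 turned 42.9 r,lat 0.1934 0.0012 angle pos 43.26
F tool(x,y,z) [-1.19 -0.54 -0.27] T tool [ 0.04  0.08 -0.02] w 0.0472
14.6333 [ 0.38   -0.1735  0.2464] [0.14 0.59 1.19] [ 0.03 -0.07 -0.04] 0.0472
pics/s11c.png scale 5
```

View pics/wrist11.png

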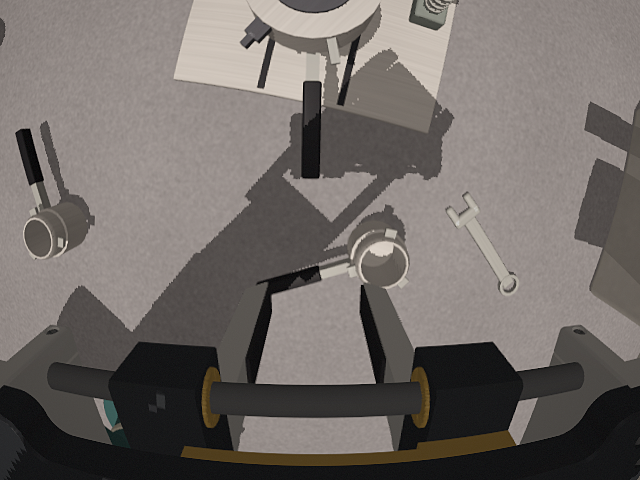

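View pics/s11c.png

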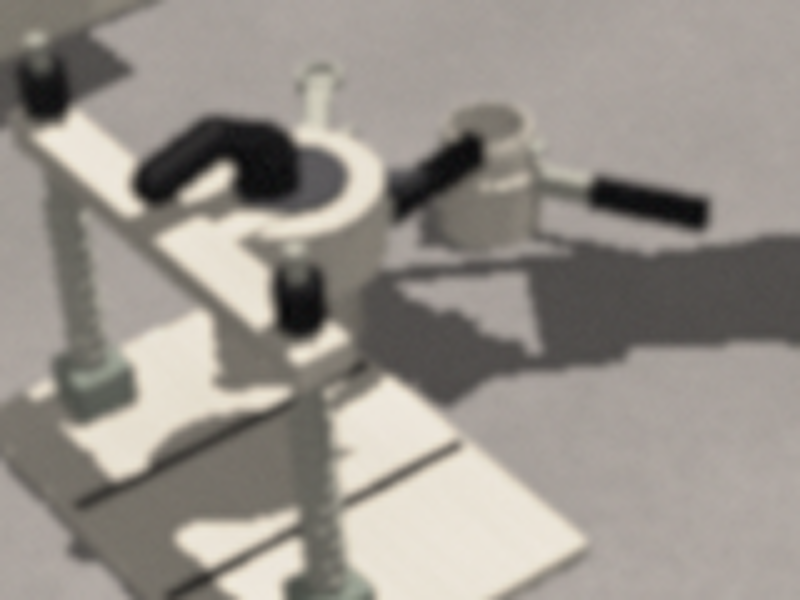

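```bash
python3 - <<'E'
from h import *
d=pickle.load(open("s11.pkl","rb"));w=d["wrist"];C=np.array([.5691,-.133])
P=[onz(w,u,v,.149,True) for u,v in ((312,83),(311,177))]
for p in P: print(p.round(4),np.hypot(*(p[:2]-C)).round(4),((np.degrees(np.arctan2(*(p[:2]-C)[::-1]))-148.83)%360).round(2))
a=P[1]-P[0];print(np.linalg.norm(a),(np.degrees(np.arctan2(a[1],a[0]))-148.83)%360)
# heights: handle outer end top mid across scene+wrist
s=d["scene"]; print(tri([ray(w,311,177,True),ray(s,220+478/5,170+140/5)]))
E
```

```text
[ 0.5008 -0.1464  0.149 ] 0.0696 42.23
[ 0.4318 -0.1598  0.149 ] 0.1399 42.21
0.07026598345044725 42.200533501781706
(array([ 0.43015572, -0.15939747,  0.13995382]), [np.float64(0.0009466817503773823), np.float64(0.0009466817503773518)])
```

```bash
python3 - <<'E'
from h import *
d=pickle.load(open("s11.pkl","rb"))
crop(d["wrist"],270,40,360,190,"pics/w11h.png")
crop(d["scene"],285,185,335,225,"pics/s11h.png")
crop(d["top"],340,180,420,260,"pics/t11h.png")
E
```

```text
pics/w11h.png scale 4
pics/s11h.png scale 15
pics/t11h.png scale 7
```

View pics/w11h.png

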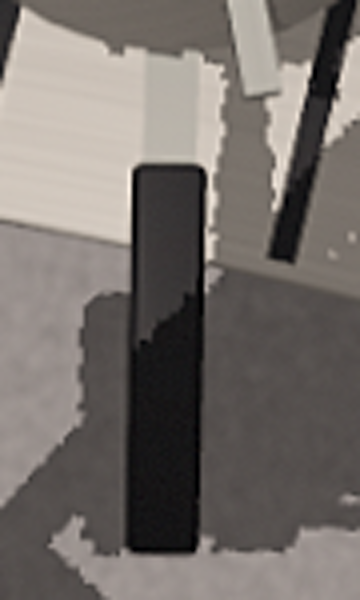

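View pics/s11h.png

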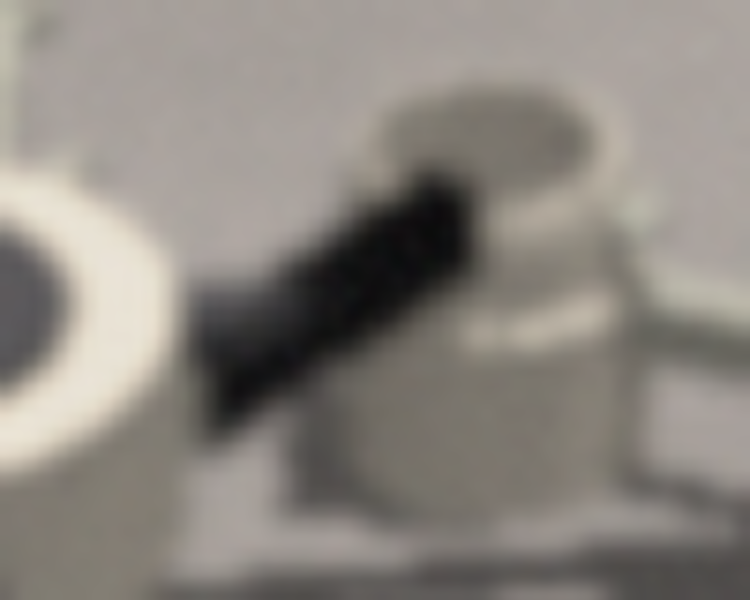

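View pics/t11h.png

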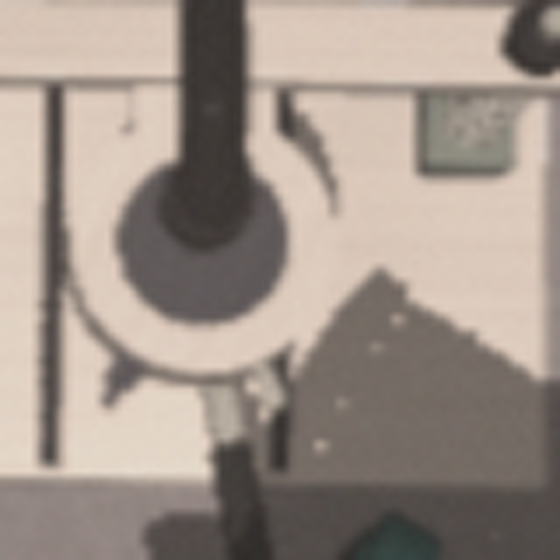

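```bash
python3 - <<'E'
from h import *
d=pickle.load(open("s11.pkl","rb"));w=d["wrist"];s=d["scene"]
C=np.array([.5691,-.133]);a=np.radians(148.83+42.2);u=np.array([np.cos(a),np.sin(a)]);t=np.array([-u[1],u[0]])
r1,r2=.065,.140
for tilt in (0,2,4):
  for zc in (.135,.139):
    f=lambda r,l,h: np.array([*(C+u*r+t*l),zc+h-np.tan(np.radians(tilt))*r])
    print(tilt,zc,"W",[((np.array(proj(w,f(r,l,.01),True))-[270,40])*4).round(0).tolist() for r in(r1,r2) for l in(-.007,.007)],
     "S",[((np.array(proj(s,f(r,l,h)))-[285,185])*15).round(0).tolist() for r,l,h in((r1,.007,.01),(r1,.007,-.01),(r2,-.007,.01),(r2,.007,.01),(r2,.007,-.01))])
E
```

```text
0 0.135 W [[130.0, 151.0], [206.0, 152.0], [127.0, 546.0], [201.0, 547.0]] S [[141.0, 349.0], [148.0, 441.0], [474.0, 188.0], [416.0, 162.0], [420.0, 252.0]]
0 0.139 W [[130.0, 148.0], [207.0, 148.0], [126.0, 548.0], [202.0, 549.0]] S [[140.0, 331.0], [147.0, 423.0], [474.0, 170.0], [415.0, 144.0], [419.0, 234.0]]
2 0.135 W [[131.0, 153.0], [206.0, 154.0], [127.0, 544.0], [201.0, 545.0]] S [[142.0, 360.0], [149.0, 451.0], [475.0, 210.0], [417.0, 184.0], [421.0, 274.0]]
2 0.139 W [[130.0, 150.0], [206.0, 150.0], [127.0, 546.0], [201.0, 547.0]] S [[141.0, 341.0], [148.0, 433.0], [475.0, 192.0], [416.0, 166.0], [420.0, 256.0]]
4 0.135 W [[131.0, 155.0], [205.0, 156.0], [128.0, 541.0], [200.0, 542.0]] S [[143.0, 370.0], [150.0, 461.0], [476.0, 232.0], [418.0, 206.0], [422.0, 296.0]]
4 0.139 W [[130.0, 152.0], [206.0, 152.0], [128.0, 543.0], [200.0, 544.0]] S [[142.0, 352.0], [148.0, 443.0], [475.0, 214.0], [417.0, 188.0], [421.0, 278.0]]
```

```bash
python3 - <<'E'
from bench import robot
o=robot.get_obs(); print(o["time"],o["wrist_force"].round(2)); print(robot.close_job())
E
```

```text
14.7833 [-0.3  -0.51 -0.14]
the job is handed in; nothing more can be done
None
```

The dust cup is back on the suction head, turned home against the stop and released. I handed the job in at 14.8 s.

**What I did:** I took the handled cup farthest from the base, about 0.64 m out, and gripped it mid-handle. I brought it under the head with the handle lined up with the dark pointer, raised it until it touched the seal, and turned it counter-clockwise. It met the stop at about 42.5°. I held it there at about 1.1 N m, a 7–8 N push at the grip, then eased off, opened the gripper and backed away.

**Last checks:**
- **Angle:** the handle rests at about 42.2°, within half a degree of the stop.
- **Height and tilt:** the cup hangs with its rim about 20 mm above the mouth, and the tilt looks like 1–2°. Both are camera estimates and rough.
- **Contact:** wrist force is near zero, so the robot is touching nothing. I kept clear of the other things on the bench and saw none moved, but I did not measure their positions afterwards.

**What disagreed:**
- The images put the handle's middle about 102 mm from the cup's axis, not the 112 mm given. I used the measured value and the cup went in with only a light touch of about 2 N.
- The push at the stop went to about 11 N, briefly over the 10 N you asked for, and I eased it off in the next move. By the figures given that is about 90 N on the head, under the 100 N limit; I had no direct reading of that force.

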